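# Lay the blue sample tube in the inspection cradle in two grips

### The arm

A 6-joint arm with a two-finger parallel gripper is mounted at the origin on the work surface. World frame = base frame: x ahead of the robot, y to its left, z up, the work surface at z = 0. Lengths are in m, angles in rad, forces in N, time in s.
With the tool pointing down it reaches from about 0.25 to 0.8 m from the base axis. Payload 8.5 kg.
Tool frame: the origin (TCP) lies at the very end of the fingers, on their centre line; the grasp point (between the pads) lies 19 mm behind it; y points along the fingers, x is the direction in which the jaws open and shut, and the axes are right-handed (so a half turn about y gives the same grasp; the last joint's range is limited). The gripper opens to 85 mm and grips with 20 to 120 N. Pads are 22 mm wide; open, the fingers measure 114 mm over their backs; the gripper's body (76 mm by 85 mm) begins 54 mm behind the grasp point. The pads swing forward as they close: fully open they stand 13 mm farther back than shut.
Start: joints at [-1.189, 0.238, -0.013, 1.319, 0, 1.571], TCP at [0.196, -0.487, 0.2] pointing down, gripper open.
Joint ranges: [-2.66, 2.66], [-1.03, 1.9], [-1.14, 1.46], [-1.82, 2.27], [-1.45, 1.34], [-3.14, 3.14]. Speed limits (rad/s): [2.22, 2.22, 2.79, 3.14, 3.14, 3.14].

### API

Orientations are given as a 3x3 rotation matrix whose columns are the frame's x, y, z axes.
In Python, from workcell import env gives the robot as it stands. The module is installed in compiled form; this text tells all that it offers.
- The arm moves only by the tool send_rows, never from a script. Its argument "plan" is a list of rows, each an object of numbers: "dx", "dy", "dz": the shift along the tool's x, y, z in mm; "yaw": the turn about the tool's y in rad. A call has 1 to 8 rows; each row shifts and turns the commanded pose from where the row before left it, along the tool's axes as they then stand; what a row does not reach is not made up. A row lasts 1/12 s, in which the tool goes at most 41.7 mm and 7.16 degrees, less where a joint would pass 70% of its speed; a pose out of reach is approached as far as the arm can. A call with a gripper value outside its range is refused whole. "claw" is the opening in per cent of the stroke, from 0 (shut) to 100 (fully open), set as the call begins (left out, the last holds). The fingers move at their own pace and stop on an object; the grip force is fixed at half the most. Time passes only in rows, so rows that do not move let the fingers close. It gives the time, the measured TCP pose, the force and the opening at its end, in the units of the state.
- env.get_obs(): the state, without advancing time (a new reading comes with each control period).
- env.snapshot(name): name is "scene" or "top" or "wrist"; returns a dict with "pixels" (480x640x3 uint8, red, green, blue), "fx", "fy", "cx", "cy" (pixels), "R" (3x3) and "t" (3): a world point X has camera coordinates R X + t. Camera axes: x right, y down, z forward; pixel columns grow to the right and rows downward; lengths in m; the calibration is good to about 2 mm. A picture is of the moment at which its call begins. There is no depth.
- env.close_job(): hands the job in, once; it reports no verdict.
Trained networks look in the newest picture that a camera, given by its name, has taken for a name from the list of things; names that differ only in an ending like _2 or _b are one class to them, and where a whole thing is asked for, a point or a joint stands for the part that bears it (a point fixed in the world has none). Each returns a list of dicts, best first, with "score" (0 to 1); they miss things now and then, are a little off and sometimes report something else, mostly with a low value. They report only what shows in the picture. A call takes as long as a camera call. They do not tell look-alikes from the thing itself.
- env.cut_out(label, camera): "mask" (480x640 bool, what is visible of it) and "bbox" ([centre column, centre row, width, height] as shares, 0 to 1, of the picture: columns of its width, rows of its height, round what is visible of it).
- env.mark_of(label, camera): "xy" ([column, row] as shares, 0 to 1, of the picture: columns of its width, rows of its height: a listed point, or the origin of a listed thing).
The state is a dict: "time_s": time; "joint_positions": joint angles; "qd": joint speeds; "tau": joint torques, N m; "tcp_pos": TCP position; "orientation": TCP orientation; "contact_force": force on the tool from outside, world axes, zero at the start; "ft_torque": the same for the moment, N m; "grip_width": finger opening in m.
Only numpy, scipy, OpenCV 4.12 (cv2) and the standard library are available. Lean on these libraries where they do the work, as an engineer would, in place of code of your own. Each camera call takes 0.05 s, during which the arm holds its last target.

### The job

Put the blue-capped sample tube into the yellow V cradle, lying level in both V saddles, in two grips. First hold it near its cap, stand its foot on the black rubber pad, tip it over gently, still holding it, until it leans half-way down (about 45 degrees) in the V saddle next to the pad, and let go so that it rests there; then grip it low down, near its foot, lift the foot to finish the tip, and leave the tube lying along both saddles with its foot end on the pad's side. Do not let it crash over, and leave the orange and green tubes standing where they are.

Things in the scene. Friction and masses are not known exactly. Their poses are not given: they have to be found in the camera images.
- tube_blue: sealed, rigid, tall sample tube: a plain white cylinder with flat ends and blue cap, foot and middle band, all of one radius; 38 mm diameter, 260 mm tall, about 220 g (0.8 to 1.3 times that), balanced at mid-length. Origin: centre of its underside (foot end); z runs along the tube to its cap (up while it stands). It starts standing on the bench in one of three places.
- tube_orange: sealed, rigid, tall sample tube: a plain white cylinder with flat ends and orange cap, foot and middle band, all of one radius; 38 mm diameter, 260 mm tall, about 220 g (0.8 to 1.3 times that), balanced at mid-length. Origin: centre of its underside (foot end); z runs along the tube to its cap (up while it stands). A bystander, standing on the bench.
- tube_green: sealed, rigid, tall sample tube: a plain white cylinder with flat ends and green cap, foot and middle band, all of one radius; 38 mm diameter, 260 mm tall, about 220 g (0.8 to 1.3 times that), balanced at mid-length. Origin: centre of its underside (foot end); z runs along the tube to its cap (up while it stands). A bystander, standing on the bench.
- cradle: Fixed cradle. Origin: underside, midway between two yellow V saddles (y = -55 and 55 mm, each 14 thick; 90-degree groove along y, bottom z = 112, horns to x = 41 each side, z = 147). Base plate 130 wide, y -245 to 95, 6 thick; on it a black pad 80 x 100 at y = -185. A tube with foot there leans 45 degrees in the near saddle, held by friction. Laid: axis z = 139, foot end y = -145 (-185 to -80 is good).
Mind the look-alikes: they are no part of the job. Leave any purple or red look-alike of the tube_blue alone.

How it is judged:
By the outcome, as a careful person would: the job done as asked, in the order asked, and still so for the second after the job is handed in, with the robot touching nothing.
It also fails if it takes over 61 s, if anything falls off the work surface, if the arm or the gripper's body presses on something with over 40 N, if the wrist force passes 120 N, or if a joint passes its speed limit or range.

## Working session

There is one attempt and no reset: what is moved stays moved. The work goes in short steps, Python scripts to look and compute and a tool call to move; the robot and the scene stay as the last step left them, time stands still between calls to the robot, and variables do not carry over. Pictures are saved under pics/ and viewed, and the job is handed in when it is done.

Besides the shell and the picture viewer there is one more tool, called after "Call:" as a command line: name --argument value ..., lists and objects as JSON in quotes. send_rows: Moves the arm, as the interface text tells. Its arguments: {"type":"object","properties":{"plan":{"type":"array"},"claw":{"type":"number"}},"required":["plan"]}

```bash
mkdir -p pics; ls; python3 - <<'E'
from workcell import env
import cv2
o=env.get_obs(); print({k:(v if not hasattr(v,'tolist') else v.tolist()) for k,v in o.items()})
for n in ("scene","top"):
    s=env.snapshot(n); cv2.imwrite(f"pics/{n}0.png",s["pixels"][:,:,::-1]); print(n,s["fx"],s["cx"],s["cy"],s["R"],s["t"])
    for l in ("tube_blue","tube_orange","tube_green","cradle"):
        for d in env.mark_of(l,n): print(l,d["score"],[round(d["xy"][0]*640),round(d["xy"][1]*480)])
E
```

```text
pics
{'time_s': 0.0, 'joint_positions': [-1.1890123401399515, 0.2387858521794266, -0.014242807688897047, 1.3192221473883499, -9.130241563163177e-06, 1.5707828782051625], 'qd': [0.0013522757157607673, -0.00046724795397435574, 0.0004993312450200299, -0.0003300029775017189, 0.001236581528574568, 0.00040275072609297053], 'tau': [-0.0013265989036881365, -53.8774037361145, 34.64388728141785, 0.01866581733338535, -7.440640274580801e-05, -1.6705295706742618e-05], 'tcp_pos': [0.19542652695316487, -0.4867701938264913, 0.1993794680270362], 'orientation': [[0.37258868978540477, -0.0005503780766934225, 0.9279964252775805], [-0.927995448658945, 0.0013463577740415336, 0.37258909617570335], [-0.0014544800716053074, -0.999998942201799, -9.11067120063979e-06]], 'contact_force': [-0.3068655298200356, -0.15677828672140143, 0.10792216697467648], 'ft_torque': [0.013866103424153713, 0.003976633677447798, -0.02476357360776901], 'grip_width': 0.08523650982145375}
scene 461.6208713360709 315.41598757937066 233.79916941809648 [[-0.82668857  0.56258189  0.00936086]
 [ 0.44404712  0.66254391 -0.60320621]
 [-0.34555487 -0.49450701 -0.79753034]] [ 0.49059523 -0.21459334  1.01155613]
tube_blue 0.86 [303, 274]
tube_blue 0.61 [397, 342]
tube_blue 0.6 [254, 252]
tube_orange 0.85 [252, 220]
tube_green 0.57 [221, 176]
cradle 0.65 [375, 234]
cradle 0.5 [252, 218]
top 544.7361733512658 317.0549097794968 241.8684048977961 [[ 0.01735149 -0.99979508 -0.01042666]
 [-0.99929792 -0.01699465 -0.03338938]
 [ 0.03320534  0.0109987  -0.99938803]] [-0.05676313  0.55392987  0.8640595 ]
tube_blue 0.96 [284, 194]
tube_blue 0.73 [332, 168]
tube_blue 0.66 [168, 226]
tube_orange 0.92 [381, 189]
tube_green 0.66 [463, 196]
cradle 0.55 [281, 298]
```

View pics/scene0.png

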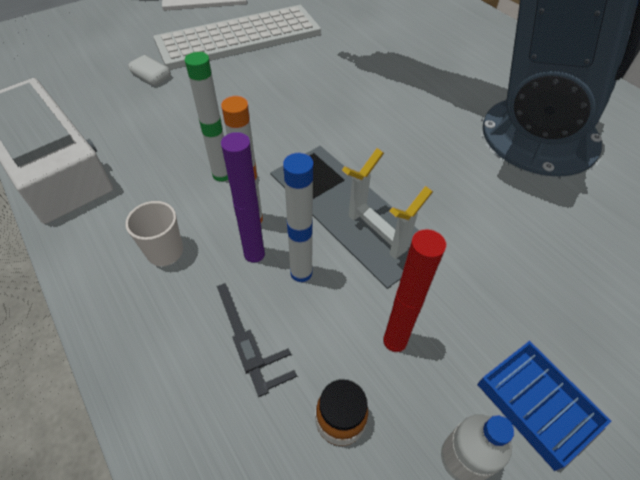

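View pics/top0.png

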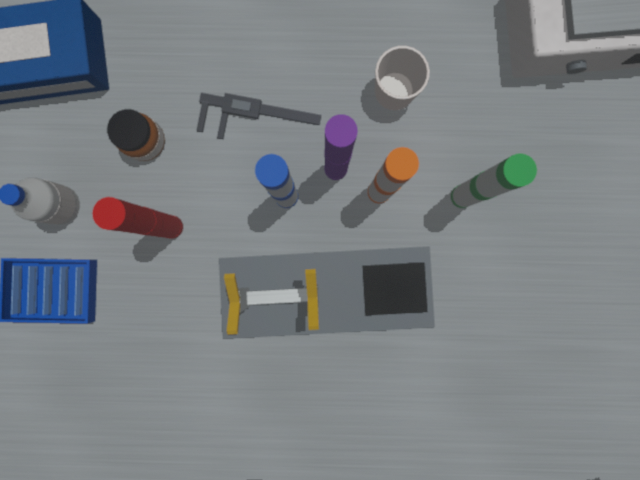

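Blue-banded white tube at top px (284,194) (foot) is the target. The purple tube (332,168) and the red one (168,226) are solid-coloured look-alikes. I'll confirm that in a crop and localise everything.

```bash
cat > h.py <<'E'
import numpy as np, cv2
from workcell import env
def ray(s,uv,z):
    R=np.array(s["R"]);t=np.array(s["t"])
    d=R.T@np.array([(uv[0]-s["cx"])/s["fx"],(uv[1]-s["cy"])/s["fy"],1]);c=-R.T@t
    return c+d*(z-c[2])/d[2]
def proj(s,X):
    p=np.array(s["R"])@np.array(X)+np.array(s["t"]);return np.array([s["fx"]*p[0]/p[2]+s["cx"],s["fy"]*p[1]/p[2]+s["cy"]])
E
python3 - <<'E'
from h import *
np.set_printoptions(precision=4,suppress=True)
S={}
for n in ("scene","top"):
    s=S[n]=env.snapshot(n)
    for l in ("tube_blue","tube_orange","tube_green"):
        for d in env.cut_out(l,n):
            m=d["mask"].astype(np.uint8); 
            ys,xs=np.nonzero(m)
            print(n,l,d["score"],"c",xs.mean().round(),ys.mean().round(),(np.array(d["bbox"])*[640,480,640,480]).round())
    for l in ("tube_blue","tube_orange","tube_green"):
        for d in env.mark_of(l,n): 
            uv=np.array(d["xy"])*[640,480]; print(n,l,d["score"],ray(s,uv,0)[:2])
t=S["top"]
# cap tops in top view, by eye
for nm,uv in dict(blue=(273,171),purple=(341,131),orange=(402,164),green=(518,171),red=(110,214)).items(): print("cap",nm,ray(t,uv,.26)[:2])
# cradle pad corners / plate corners by eye
for uv in [(219,259),(431,248),(434,326),(223,338)]: print("plate",ray(t,uv,.006)[:2])
for uv in [(363,265),(425,263),(427,313),(366,315)]: print("pad",ray(t,uv,.008)[:2])
a=S["scene"]["pixels"][130:300,200:460];b=t["pixels"][110:340,210:440]
cv2.imwrite("pics/c1.png",cv2.resize(a,None,fx=3,fy=3,interpolation=2)[:,:,::-1])
cv2.imwrite("pics/c2.png",cv2.resize(b,None,fx=2.6,fy=2.6,interpolation=2)[:,:,::-1])
E
```

```text
scene tube_blue 0.97 c 299.0 213.0 [298. 218.  31. 123.]
scene tube_blue 0.87 c 413.0 287.0 [414. 291.  61. 123.]
scene tube_blue 0.83 c 244.0 193.0 [244. 197.  43. 130.]
scene tube_orange 0.97 c 241.0 128.0 [242. 156.  42. 124.]
scene tube_green 0.65 c 207.0 109.0 [206. 116.  42. 133.]
scene tube_blue 0.77 [0.6288 0.0035]
scene tube_blue 0.69 [ 0.6726 -0.0694]
scene tube_blue 0.69 [0.5758 0.1887]
scene tube_orange 0.76 [ 0.6397 -0.144 ]
scene tube_green 0.74 [ 0.6325 -0.2817]
top tube_blue 0.76 c 136.0 218.0 [138. 218.  89.  43.]
top tube_blue 0.73 c 339.0 145.0 [343. 147.  32.  69.]
top tube_blue 0.71 c 277.0 179.0 [277. 181.  47.  53.]
top tube_orange 0.62 c 393.0 174.0 [393. 174.  47.  54.]
top tube_green 0.7 c 496.0 180.0 [495. 179.  84.  57.]
top tube_blue 0.92 [0.6324 0.0063]
top tube_blue 0.85 [0.5718 0.1905]
top tube_blue 0.56 [ 0.6807 -0.0795]
top tube_orange 0.91 [ 0.6398 -0.1431]
top tube_green 0.8 [ 0.6375 -0.2805]
cap blue [0.627 0.002]
cap purple [ 0.6744 -0.0753]
cap orange [ 0.6373 -0.1457]
cap green [ 0.6314 -0.2781]
cap red [0.5744 0.1882]
plate [0.5247 0.1101]
plate [ 0.5482 -0.2301]
plate [ 0.4237 -0.2362]
plate [0.3983 0.1007]
pad [ 0.5191 -0.1214]
pad [ 0.524  -0.2204]
pad [ 0.4444 -0.2244]
pad [ 0.4394 -0.1274]
```

View pics/c1.png

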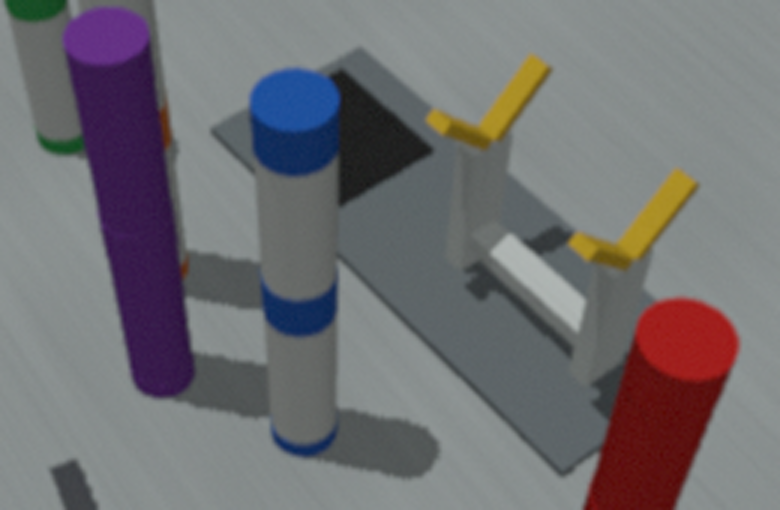

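View pics/c2.png

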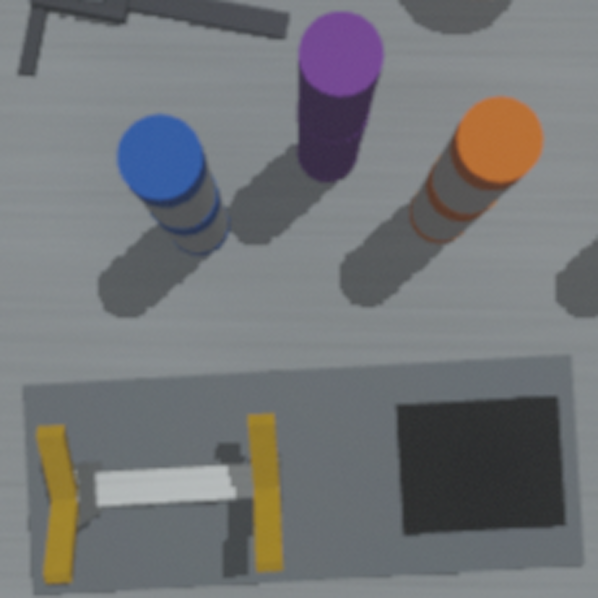

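Blue (top px 284,194; scene 303,274) is the only white tube with a blue cap, band and foot. Purple and red are solid-coloured. The pad is at top px (395,289), and the near saddle is at top px (312,299). Next I'll fit the cradle pose.

```bash
python3 - <<'E'
from h import *
from scipy.optimize import least_squares
np.set_printoptions(precision=4,suppress=True)
S={n:env.snapshot(n) for n in ("scene","top")}
# dense model: plate outline corners, pad corners and yellow horn tips top outer corners
loc=[(65,95,6),(65,-245,6),(-65,-245,6),(-65,95,6),(40,-135,8),(40,-235,8),(-40,-235,8),(-40,-135,8)]
px={"top":[(219,258),(430,248),(434,327),(223,338.5),(363,265),(424.5,262.5),(427.5,312),(366,315)]}
def X(p,l): 
    c,s=np.cos(p[2]),np.sin(p[2]); l=np.array(l)/1000; return np.array([p[0]+c*l[0]-s*l[1],p[1]+s*l[0]+c*l[1],l[2]])
f=lambda p:np.concatenate([proj(S["top"],X(p,l))-u for l,u in zip(loc,px["top"])])
r=least_squares(f,[.47,-.06,.0]);print(r.x,r.fun.reshape(-1,2))
np.save("cradle.npy",r.x)
V=loc+[(sx*41,y,147) for y in(-62,-48,48,62) for sx in(1,-1)]+[(0,y,112) for y in(-62,-48,48,62)]
for n,s in S.items():
    im=s["pixels"][:,:,::-1].copy(); im=cv2.resize(im,None,fx=2.5,fy=2.5,interpolation=2)
    for l in V:
        u=proj(s,X(r.x,l)); cv2.circle(im,tuple(int(v) for v in (u+.5)*2.5),3,(0,0,255),-1)
    x0,y0=(250,110) if n=="scene" else (200,230)
    cv2.imwrite(f"pics/fit_{n}.png",im[int(y0*2.5):int(y0*2.5)+480,int(x0*2.5):int(x0*2.5)+640])
for yl in (-205,-185,-62,0): print(yl,X(r.x,(0,yl,0)))
E
```

```text
[0.4689 0.0113 0.0699] [[-0.2476 -0.4962]
 [ 0.0673 -1.6508]
 [ 0.9207  0.663 ]
 [-0.4778  0.0998]
 [-0.5018  0.5389]
 [ 0.4893 -0.2443]
 [ 0.4638  0.4059]
 [-0.7252  0.6495]]
-205 [ 0.4832 -0.1932  0.    ]
-185 [ 0.4818 -0.1733  0.    ]
-62 [ 0.4732 -0.0506  0.    ]
0 [0.4689 0.0113 0.    ]
```

```bash
python3 -c "
import cv2,numpy as np
a=cv2.imread('pics/fit_scene.png');b=cv2.imread('pics/fit_top.png');print(a.shape,b.shape)
h=min(a.shape[0],b.shape[0]);cv2.imwrite('pics/fit.png',cv2.resize(np.hstack([a[:h],b[:h]]),(800,300)))"
```

```text
(480, 640, 3) (480, 640, 3)
```

View pics/fit.png

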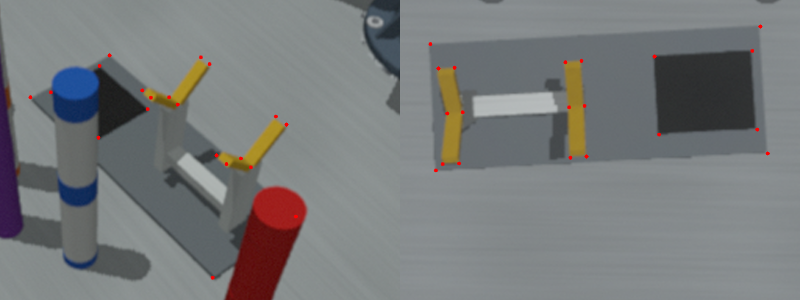

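Call:
send_rows --plan '[{"dx": -14.5, "dy": -15, "dz": 29}, {"dx": -14.5, "dy": -15, "dz": 29}, {"dx": -14.5, "dy": -15, "dz": 29}, {"dx": -14.5, "dy": -15, "dz": 29}, {"dx": -14.5, "dy": -15, "dz": 29}, {"dx": -14.5, "dy": -15, "dz": 29}, {"dx": -14.5, "dy": -15, "dz": 29}, {"dx": -14.5, "dy": -15, "dz": 29}]' --claw 100

```text
validation failed for argument at $.pl...
```

Call:
send_rows --plan '[{"dx": -14.5, "dz": 29}, {"dx": -14.5, "dz": 29}, {"dx": -14.5, "dz": 29}, {"dx": -14.5, "dz": 29}, {"dx": -14.5, "dz": 29}, {"dx": -14.5, "dz": 29}, {"dx": -14.5, "dz": 29}, {"dx": -14.5, "dz": 29}]'

```text
validation failed for argument at $.pl...
```

Call:
send_rows --plan '[{"yaw": -0.12}, {"yaw": -0.12}, {"yaw": -0.12}, {"yaw": -0.12}, {"yaw": -0.12}, {"yaw": -0.12}, {"yaw": -0.12}, {"yaw": -0.12}]'

```text
validation failed for argument at $.pl...
```

Call:
send_rows --plan '[{"yaw": -0.1}, {"yaw": -0.1}, {"yaw": -0.1}, {"yaw": 0}]'

```text
validation failed for argument at $.pl...
```

Call:
send_rows --plan '[{"dx": -14.5, "dy": -15, "dz": 29, "yaw": 0}, {"dx": -14.5, "dy": -15, "dz": 29, "yaw": 0}, {"dx": -14.5, "dy": -15, "dz": 29, "yaw": 0}, {"dx": -14.5, "dy": -15, "dz": 29, "yaw": 0}, {"dx": -14.5, "dy": -15, "dz": 29, "yaw": 0}, {"dx": -14.5, "dy": -15, "dz": 29, "yaw": 0}, {"dx": -14.5, "dy": -15, "dz": 29, "yaw": 0}, {"dx": -14.5, "dy": -15, "dz": 29, "yaw": 0}]' --claw 100

```text
time_s: 1.97
tcp_pos: [0.3684, -0.2917, 0.3209]
orientation: [[0.372, 0.0, 0.928], [-0.928, -0.0, 0.372], [0.0, -1.0, 0.0]]
contact_force: [1.1, -0.5, -0.4]
grip_width: 0.0853
```

Call:
send_rows --plan '[{"dx": -14.5, "dy": 0, "dz": 29, "yaw": 0}, {"dx": -14.5, "dy": 0, "dz": 29, "yaw": 0}, {"dx": -14.5, "dy": 0, "dz": 29, "yaw": 0}, {"dx": -14.5, "dy": 0, "dz": 29, "yaw": 0}, {"dx": -14.5, "dy": 0, "dz": 29, "yaw": 0}, {"dx": -14.5, "dy": 0, "dz": 29, "yaw": 0}, {"dx": -14.5, "dy": 0, "dz": 29, "yaw": 0}, {"dx": -14.5, "dy": 0, "dz": 29, "yaw": 0}]'

```text
time_s: 2.63
tcp_pos: [0.5406, -0.0975, 0.3201]
orientation: [[0.373, 0.0, 0.928], [-0.928, -0.0, 0.373], [0.0, -1.0, 0.0]]
contact_force: [0.8, -0.5, -0.2]
grip_width: 0.0854
```

Call:
send_rows --plan '[{"dx": 0, "dy": 0, "dz": 0, "yaw": -0.12}, {"dx": 0, "dy": 0, "dz": 0, "yaw": -0.12}, {"dx": 0, "dy": 0, "dz": 0, "yaw": -0.12}, {"dx": 0, "dy": 0, "dz": 0, "yaw": -0.12}, {"dx": 0, "dy": 0, "dz": 0, "yaw": -0.12}, {"dx": 0, "dy": 0, "dz": 0, "yaw": -0.12}, {"dx": 0, "dy": 0, "dz": 0, "yaw": -0.12}, {"dx": 0, "dy": 0, "dz": 0, "yaw": -0.12}]'

```text
time_s: 3.3
tcp_pos: [0.5398, -0.099, 0.32]
orientation: [[0.975, -0.0, 0.221], [-0.221, 0.0, 0.975], [-0.0, -1.0, 0.0]]
contact_force: [-0.3, -0.5, 0.1]
grip_width: 0.0854
```

Call:
send_rows --plan '[{"dx": 0, "dy": 0, "dz": 0, "yaw": -0.1}, {"dx": 0, "dy": 0, "dz": 0, "yaw": -0.1}, {"dx": 0, "dy": 0, "dz": 0, "yaw": -0.1}]'

```text
time_s: 3.55
tcp_pos: [0.5397, -0.099, 0.32]
orientation: [[0.997, -0.0, -0.076], [0.076, 0.0, 0.997], [-0.0, -1.0, 0.0]]
contact_force: [-0.8, 0.4, -0.9]
grip_width: 0.0857
```

Call:
send_rows --plan '[{"dx": 24.5, "dy": 0, "dz": 24, "yaw": 0}, {"dx": 24.5, "dy": 0, "dz": 24, "yaw": 0}, {"dx": 24.5, "dy": 0, "dz": 24, "yaw": 0}, {"dx": 24.5, "dy": 0, "dz": 24, "yaw": 0}, {"dx": 0, "dy": 0, "dz": 0, "yaw": 0}]'

```text
time_s: 3.97
tcp_pos: [0.6336, 0.0079, 0.3178]
orientation: [[0.997, -0.001, -0.074], [0.074, 0.001, 0.997], [-0.001, -1.0, 0.002]]
contact_force: [1.2, -0.4, -1.1]
grip_width: 0.0856
```

```bash
python3 - <<'E'
from h import *
np.set_printoptions(precision=4,suppress=True)
o=env.get_obs();print(o["tcp_pos"],o["time_s"])
for n in("wrist","scene"):
    s=env.snapshot(n);im=s["pixels"][:,:,::-1].copy()
    for z in (.26,0.):
        u=proj(s,[.6295,.0035,z]);print(n,z,u)
        if abs(u).max()<2000: cv2.circle(im,tuple(int(v) for v in u),3,(0,0,255),-1)
    u=proj(s,o["tcp_pos"]);print(u);cv2.circle(im,tuple(int(v) for v in u),3,(0,255,0),-1)
    cv2.imwrite(f"pics/{n}1.png",im)
E
```

```text
[0.6336 0.0079 0.3178] 3.9667
wrist 0.26 [320.4052 250.9769]
wrist 0.0 [323.8432 188.4369]
[327.2939 279.7825]
scene 0.26 [295.3691 163.1045]
scene 0.0 [299.1976 272.9833]
[293.1789 130.561 ]
```

View pics/wrist1.png

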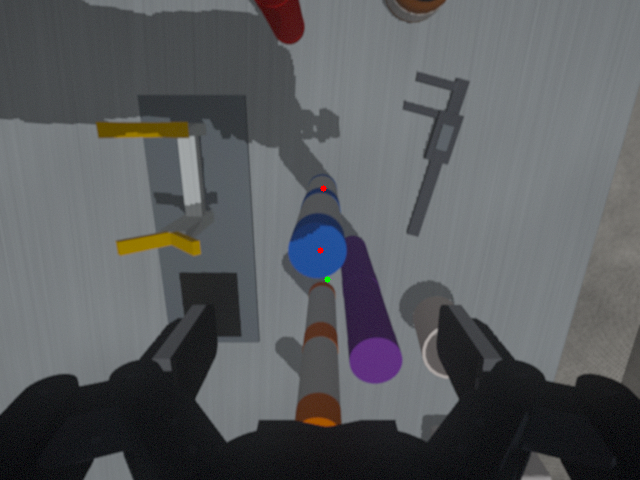

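View pics/scene1.png

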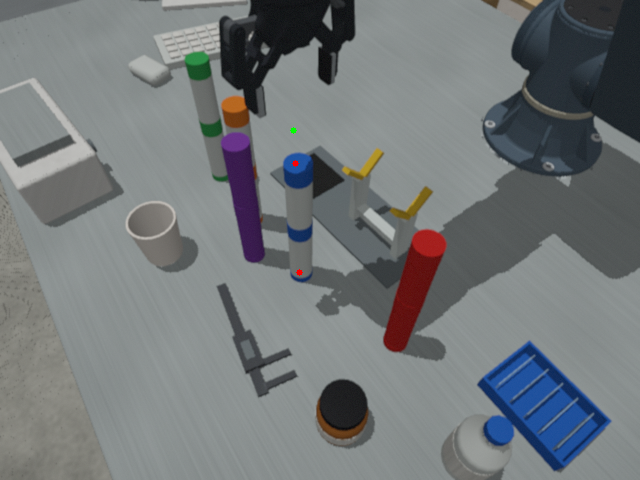

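The cap sits at wrist px (318,247) between open pads. It is ~6 mm toward −x from the TCP, so I'll shift and then descend.

Call:
send_rows --plan '[{"dx": -6, "dy": 0, "dz": -1.5, "yaw": 0}, {"dx": 0, "dy": 22, "dz": 0, "yaw": 0}, {"dx": 0, "dy": 25, "dz": 0, "yaw": 0}, {"dx": 0, "dy": 25, "dz": 0, "yaw": 0}, {"dx": 0, "dy": 25, "dz": 0, "yaw": 0}, {"dx": 0, "dy": 14, "dz": 0, "yaw": 0}, {"dx": 0, "dy": 0, "dz": 0, "yaw": 0}]'

```text
time_s: 4.65
tcp_pos: [0.622, 0.0004, 0.2066]
orientation: [[0.998, -0.004, -0.069], [0.069, -0.0, 0.998], [-0.004, -1.0, 0.0]]
contact_force: [-0.8, 0.4, 0.1]
grip_width: 0.0856
```

```bash
python3 - <<'E'
from h import *
o=env.get_obs();print(o["tcp_pos"],o["time_s"],o["contact_force"])
ims=[]
for n in("wrist","scene"):
    s=env.snapshot(n);im=s["pixels"][:,:,::-1]; ims.append(im[120:480,120:520] if n=="wrist" else cv2.resize(im[60:300,180:447],(400,360)))
cv2.imwrite("pics/g1.png",np.hstack(ims))
E
```

```text
[6.21975524e-01 4.14275908e-04 2.06625529e-01] 4.65 [-0.78305936  0.35060065  0.09468096]
```

View pics/g1.png

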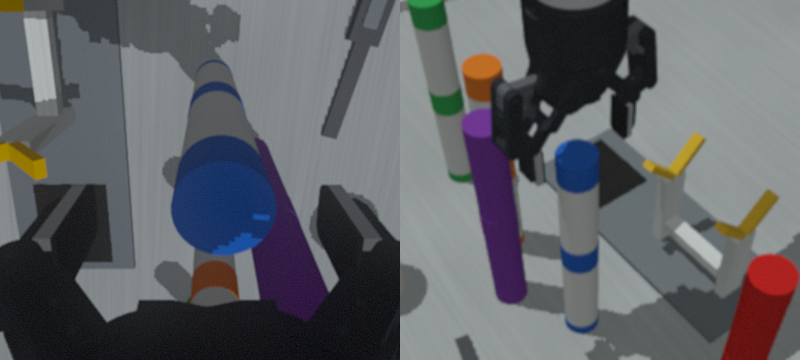

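Call:
send_rows --plan '[{"dx": 4, "dy": 0, "dz": 6, "yaw": 0}, {"dx": 0, "dy": 0, "dz": 0, "yaw": 0}, {"dx": 0, "dy": 0, "dz": 0, "yaw": 0}]'

```text
time_s: 5.0
tcp_pos: [0.6291, 0.0084, 0.2102]
orientation: [[0.997, 0.002, -0.071], [0.071, 0.0, 0.997], [0.002, -1.0, -0.0]]
contact_force: [-0.5, 0.5, -0.4]
grip_width: 0.0852
```

```bash
python3 - <<'E'
from h import *
np.set_printoptions(precision=4,suppress=True)
o=env.get_obs();print(o["tcp_pos"],o["time_s"],o["contact_force"])
s=env.snapshot("wrist");im=s["pixels"][:,:,::-1].copy()
for z in (.26,):
  for y in (.0035,.006,.009):
    u=proj(s,[.6275,y,z]);print(y,u)
# cap ellipse by blue color
hsv=cv2.cvtColor(im,cv2.COLOR_BGR2HSV);m=cv2.inRange(hsv,(105,150,100),(120,255,255))
n,l,st,c=cv2.connectedComponentsWithStats(m);k=st[1:,4].argmax()+1;print(st[k],c[k])
p=np.array([]);  print(ray(s,c[k],.26))
d=env.cut_out("tube_blue","wrist");print([(q["score"],(np.array(q["bbox"])*[640,480,640,480]).round()) for q in d])
cv2.imwrite("pics/g2.png",im)
E
```

```text
[0.6291 0.0084 0.2102] 5.0 [-0.5218  0.5429 -0.3808]
0.0035 [322.5751 343.3901]
0.006 [323.0329 337.496 ]
0.009 [323.5886 330.3427]
[ 274  297   99   88 6662] [322.761  340.6578]
[0.6275 0.0047 0.26  ]
[(0.93, array([321., 286., 102., 197.])), (0.62, array([397., 352.,  73., 178.]))]
```

View pics/g2.png

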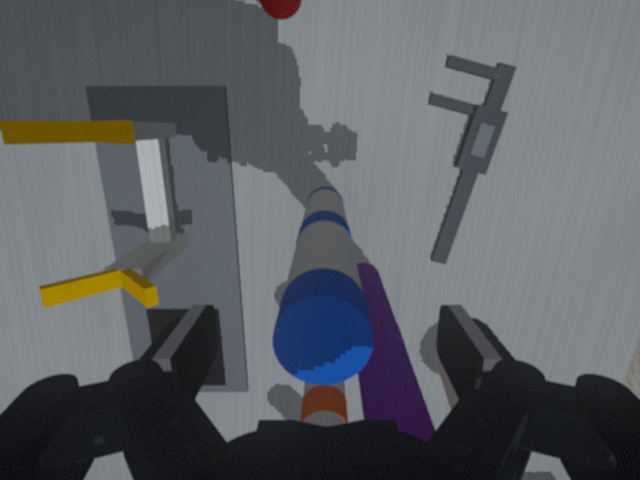

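Call:
send_rows --plan '[{"dx": -1, "dy": 1, "dz": -2, "yaw": 0}, {"dx": 0, "dy": 0, "dz": 0, "yaw": 0}, {"dx": 0, "dy": 0, "dz": 0, "yaw": 0}, {"dx": 0, "dy": 0, "dz": 0, "yaw": 0}, {"dx": 0, "dy": 0, "dz": 0, "yaw": 0}, {"dx": 0, "dy": 0, "dz": 0, "yaw": 0}, {"dx": 0, "dy": 0, "dz": 0, "yaw": 0}, {"dx": 0, "dy": 0, "dz": 0, "yaw": 0}]' --claw 0

```text
time_s: 5.77
tcp_pos: [0.6277, 0.006, 0.2083]
orientation: [[0.997, 0.001, -0.071], [0.071, 0.0, 0.997], [0.001, -1.0, 0.0]]
contact_force: [1.1, 0.3, 4.0]
grip_width: 0.0359
```

Call:
send_rows --plan '[{"dx": 0, "dy": -10, "dz": 0, "yaw": 0}, {"dx": 0, "dy": -15, "dz": 0, "yaw": 0}, {"dx": -10, "dy": -15, "dz": -8, "yaw": 0}, {"dx": -20, "dy": 0, "dz": -22, "yaw": 0}, {"dx": -25, "dy": 0, "dz": -30, "yaw": 0}, {"dx": -25, "dy": 0, "dz": -30, "yaw": 0}, {"dx": -25, "dy": 0, "dz": -30, "yaw": 0}, {"dx": -20, "dy": 0, "dz": -25, "yaw": 0}]'

```text
time_s: 6.43
tcp_pos: [0.511, -0.1489, 0.2482]
orientation: [[0.997, -0.001, -0.071], [0.071, -0.0, 0.997], [-0.001, -1.0, 0.0]]
contact_force: [-0.4, -1.4, -2.5]
grip_width: 0.0359
```

Call:
send_rows --plan '[{"dx": -15, "dy": 0, "dz": -20, "yaw": 0}, {"dx": -10, "dy": 0, "dz": -14, "yaw": 0}, {"dx": -8, "dy": 0, "dz": -10, "yaw": 0}, {"dx": 0, "dy": 0, "dz": 0, "yaw": 0}, {"dx": 0, "dy": 0, "dz": 0, "yaw": 0}]'

```text
time_s: 6.85
tcp_pos: [0.4833, -0.1938, 0.2481]
orientation: [[0.998, 0.0, -0.07], [0.07, 0.001, 0.998], [0.0, -1.0, 0.001]]
contact_force: [0.1, 0.2, -2.1]
grip_width: 0.0361
```

```bash
cat > look.py <<'E'
from h import *
import sys
np.set_printoptions(precision=4,suppress=True)
o=env.get_obs();print(o["tcp_pos"],o["orientation"][0],o["time_s"],o["contact_force"],o["grip_width"])
p=np.load("cradle.npy");c,s_=np.cos(p[2]),np.sin(p[2]);v=o["tcp_pos"][:2]-p[:2]
print("local tcp mm",1e3*(c*v[0]+s_*v[1]),1e3*(-s_*v[0]+c*v[1]),1e3*o["tcp_pos"][2])
a=env.snapshot("scene");b=env.snapshot("top")
A=a["pixels"][60:300,200:467];B=b["pixels"][120:360,190:457]
im=np.hstack([cv2.resize(q,(400,360),interpolation=2) for q in(A,B)])
cv2.imwrite(f"pics/{sys.argv[1]}.png",im[:,:,::-1])
E
python3 look.py h1
```

```text
[ 0.4833 -0.1938  0.2481] [ 0.9976  0.     -0.0698] 6.85 [ 0.0941  0.2174 -2.0955] 0.036074954712882364
local tcp mm 0.05146951102763357 -205.57188217409092 248.14644140109073
```

View pics/h1.png

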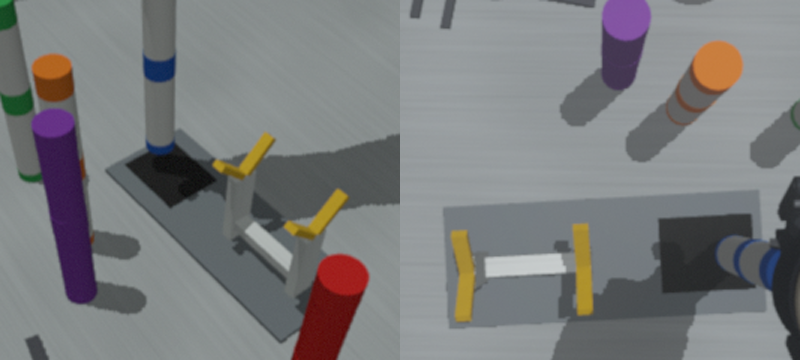

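Tube is held vertical above the pad (foot at crop 160,148). Lowering until it touches.

Call:
send_rows --plan '[{"dx": 0, "dy": 8, "dz": 0, "yaw": 0}, {"dx": 0, "dy": 10, "dz": 0, "yaw": 0}, {"dx": 0, "dy": 6, "dz": 0, "yaw": 0}, {"dx": 0, "dy": 3, "dz": 0, "yaw": 0}, {"dx": 0, "dy": 1, "dz": 0, "yaw": 0}, {"dx": 0, "dy": 0, "dz": 0, "yaw": 0}]'

```text
time_s: 7.45
tcp_pos: [0.4832, -0.1935, 0.2195]
orientation: [[0.997, -0.001, -0.071], [0.071, 0.0, 0.997], [-0.001, -1.0, 0.0]]
contact_force: [-0.6, -0.5, -2.6]
grip_width: 0.0357
```

Call:
send_rows --plan '[{"dx": 0, "dy": 1, "dz": 0, "yaw": 0}, {"dx": 0, "dy": 0, "dz": 0, "yaw": 0}]'

```text
time_s: 7.62
tcp_pos: [0.4835, -0.1938, 0.2191]
orientation: [[0.997, 0.0, -0.071], [0.071, -0.0, 0.997], [0.0, -1.0, -0.0]]
contact_force: [-0.1, 0.2, -2.4]
grip_width: 0.036
```

Call:
send_rows --plan '[{"dx": 0, "dy": 1, "dz": 0, "yaw": 0}, {"dx": 0, "dy": 0.5, "dz": 0, "yaw": 0}, {"dx": 0, "dy": 0, "dz": 0, "yaw": 0}]'

```text
time_s: 7.87
tcp_pos: [0.4833, -0.1938, 0.2175]
orientation: [[0.997, 0.0, -0.071], [0.071, 0.0, 0.997], [0.0, -1.0, 0.0]]
contact_force: [0.1, -0.7, -1.7]
grip_width: 0.0365
```

Call:
send_rows --plan '[{"dx": 0, "dy": 1, "dz": 0, "yaw": 0}, {"dx": 0, "dy": 0, "dz": 0, "yaw": 0}]'

```text
time_s: 8.03
tcp_pos: [0.4833, -0.1937, 0.2164]
orientation: [[0.997, -0.0, -0.071], [0.071, 0.0, 0.997], [-0.0, -1.0, 0.0]]
contact_force: [-0.1, 0.1, -1.9]
grip_width: 0.0361
```

Call:
send_rows --plan '[{"dx": 0, "dy": 1, "dz": 0, "yaw": 0}, {"dx": 0, "dy": 0, "dz": 0, "yaw": 0}]'

```text
time_s: 8.2
tcp_pos: [0.4833, -0.1937, 0.2153]
orientation: [[0.997, -0.0, -0.071], [0.071, 0.0, 0.997], [-0.0, -1.0, 0.0]]
contact_force: [-0.5, 0.0, -1.6]
grip_width: 0.0358
```

Call:
send_rows --plan '[{"dx": 0, "dy": 1, "dz": 0, "yaw": 0}, {"dx": 0, "dy": 0, "dz": 0, "yaw": 0}]'

```text
time_s: 8.37
tcp_pos: [0.4833, -0.1937, 0.2144]
orientation: [[0.997, -0.0, -0.071], [0.071, 0.0, 0.997], [-0.0, -1.0, 0.0]]
contact_force: [0.3, -0.0, -2.3]
grip_width: 0.036
```

Call:
send_rows --plan '[{"dx": 0, "dy": 1, "dz": 0, "yaw": 0}, {"dx": 0, "dy": 0, "dz": 0, "yaw": 0}]'

```text
time_s: 8.53
tcp_pos: [0.4836, -0.1939, 0.2143]
orientation: [[0.997, 0.001, -0.071], [0.071, -0.001, 0.997], [0.001, -1.0, -0.001]]
contact_force: [0.0, 0.5, 3.9]
grip_width: 0.0358
```

Call:
send_rows --plan '[{"dx": 0, "dy": 1, "dz": 0, "yaw": 0}, {"dx": 0, "dy": 0, "dz": 0, "yaw": 0}]'

```text
time_s: 8.7
tcp_pos: [0.4839, -0.1941, 0.2143]
orientation: [[0.997, 0.003, -0.071], [0.071, -0.001, 0.997], [0.003, -1.0, -0.002]]
contact_force: [-1.9, 1.0, 12.1]
grip_width: 0.0362
```

```bash
python3 look.py h2
```

```text
[ 0.4839 -0.1941  0.2143] [ 0.9975  0.0027 -0.0709] 8.7 [-1.9088  0.9783 12.0963] 0.0362342802395423
local tcp mm 0.6911736011830597 -205.9393275212219 214.26139792215912
```

View pics/h2.png

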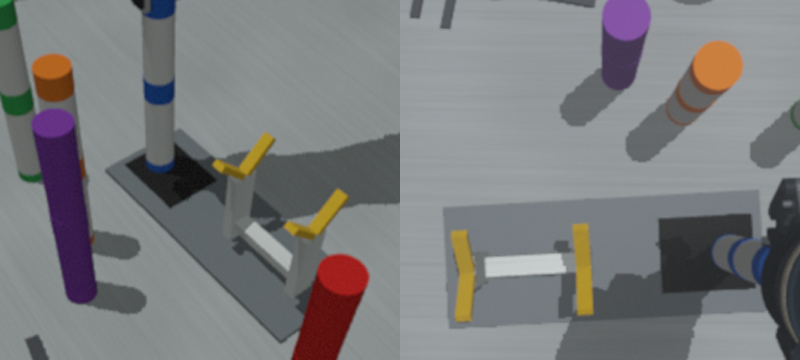

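Foot contact is confirmed at TCP z=0.2143. Computing the arc about the foot edge.

```bash
python3 - <<'E'
import numpy as np
s,r=226,19
f=np.radians([0,2,4.5,7.5,10.5,13.5,16.5,19.5,22.5,25.5,28.5,31.5,34.5,37.5,40.5,43,45,46.5,48,49])
y=r*(1-np.cos(f))+s*np.sin(f); z=r*np.sin(f)-s*(1-np.cos(f))
for a,b,c,d,e in zip(np.degrees(f)[1:],np.diff(y),-np.diff(z),y[1:],z[1:]): print(a.round(1),"dz",b.round(1),"dy",c.round(1),"cum",d.round(1),e.round(1))
E
```

```text
2.0 dz 7.9 dy -0.5 cum 7.9 0.5
4.5 dz 9.9 dy -0.3 cum 17.8 0.8
7.5 dz 11.9 dy 0.2 cum 29.7 0.5
10.5 dz 11.8 dy 0.9 cum 41.5 -0.3
13.5 dz 11.8 dy 1.5 cum 53.3 -1.8
16.5 dz 11.7 dy 2.1 cum 65.0 -3.9
19.5 dz 11.6 dy 2.7 cum 76.5 -6.6
22.5 dz 11.4 dy 3.3 cum 87.9 -9.9
25.5 dz 11.2 dy 3.9 cum 99.1 -13.8
28.5 dz 11.0 dy 4.5 cum 110.1 -18.3
31.5 dz 10.7 dy 5.1 cum 120.9 -23.4
34.5 dz 10.5 dy 5.6 cum 131.3 -29.0
37.5 dz 10.2 dy 6.1 cum 141.5 -35.1
40.5 dz 9.8 dy 6.7 cum 151.3 -41.8
43.0 dz 7.9 dy 5.9 cum 159.2 -47.8
45.0 dz 6.1 dy 5.0 cum 165.4 -52.8
46.5 dz 4.5 dy 3.9 cum 169.9 -56.6
48.0 dz 4.4 dy 4.0 cum 174.2 -60.7
49.0 dz 2.9 dy 2.7 cum 177.1 -63.4
```

Call:
send_rows --plan '[{"dx": 0, "dy": -0.7, "dz": 7.9, "yaw": 0}, {"dx": 0, "dy": -0.5, "dz": 9.9, "yaw": 0}, {"dx": 0, "dy": 0.2, "dz": 11.9, "yaw": 0}, {"dx": 0, "dy": 0.9, "dz": 11.8, "yaw": 0}]'

```text
time_s: 9.13
tcp_pos: [0.4809, -0.152, 0.2133]
orientation: [[0.998, 0.002, -0.07], [0.07, -0.001, 0.998], [0.002, -1.0, -0.001]]
contact_force: [0.5, -1.4, 4.7]
grip_width: 0.0359
```

```bash
python3 look.py h3
```

```text
[ 0.4809 -0.152   0.2133] [ 0.9975  0.0018 -0.0704] 9.1333 [ 0.5296 -1.4079  4.7358] 0.03585586045454024
local tcp mm 0.6400649943443144 -163.71695844426523 213.32116358765063
```

View pics/h3.png

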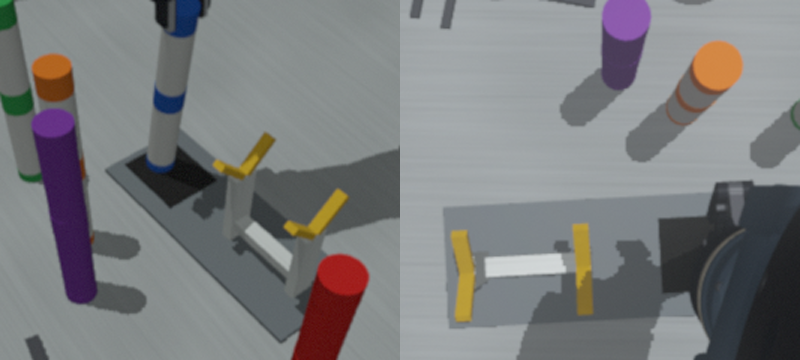

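Tilting as planned: the foot stays on the pad at crop (160,168) and the force is ~5 N. Continuing.

Call:
send_rows --plan '[{"dx": 0, "dy": 1.5, "dz": 11.8, "yaw": 0}, {"dx": 0, "dy": 2.1, "dz": 11.7, "yaw": 0}, {"dx": 0, "dy": 2.7, "dz": 11.6, "yaw": 0}, {"dx": 0, "dy": 3.3, "dz": 11.4, "yaw": 0}]'

```text
time_s: 9.57
tcp_pos: [0.4776, -0.1052, 0.2036]
orientation: [[0.997, 0.002, -0.071], [0.071, -0.0, 0.997], [0.002, -1.0, -0.0]]
contact_force: [1.1, -1.0, 8.1]
grip_width: 0.0364
```

Call:
send_rows --plan '[{"dx": 0, "dy": 3.9, "dz": 11.2, "yaw": 0}, {"dx": 0, "dy": 4.5, "dz": 11.0, "yaw": 0}, {"dx": 0, "dy": 5.1, "dz": 10.7, "yaw": 0}, {"dx": 0, "dy": 5.6, "dz": 10.5, "yaw": 0}]'

```text
time_s: 9.9
tcp_pos: [0.4748, -0.0612, 0.1849]
orientation: [[0.997, 0.003, -0.072], [0.072, 0.001, 0.997], [0.003, -1.0, 0.001]]
contact_force: [0.5, 4.3, 11.6]
grip_width: 0.0361
```

```bash
python3 look.py h4
```

```text
[ 0.4748 -0.0612  0.1849] [ 0.9974  0.0027 -0.0721] 9.9 [ 0.5002  4.3336 11.5528] 0.03605672112201931
local tcp mm 0.8667649706399833 -72.67471701840701 184.92670626841078
```

View pics/h4.png

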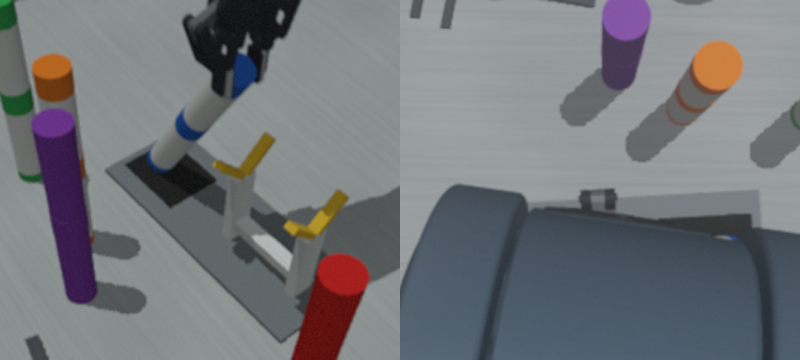

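Call:
send_rows --plan '[{"dx": 0, "dy": 5.7, "dz": 10.2, "yaw": 0}, {"dx": 0, "dy": 6.3, "dz": 9.8, "yaw": 0}, {"dx": 0, "dy": 5.7, "dz": 7.9, "yaw": 0}, {"dx": 0, "dy": 5, "dz": 6.1, "yaw": 0}, {"dx": 0, "dy": 0, "dz": 0, "yaw": 0}]'

```text
time_s: 10.42
tcp_pos: [0.4717, -0.0259, 0.1616]
orientation: [[0.997, 0.001, -0.073], [0.073, 0.004, 0.997], [0.001, -1.0, 0.004]]
contact_force: [-2.3, 7.1, 13.8]
grip_width: 0.0363
```

```bash
python3 look.py h5
```

```text
[ 0.4717 -0.0259  0.1616] [ 0.9973  0.001  -0.0734] 10.4167 [-2.2786  7.0549 13.8499] 0.03633512981615205
local tcp mm 0.19989470549864338 -37.3049740044767 161.55242195546808
```

View pics/h5.png

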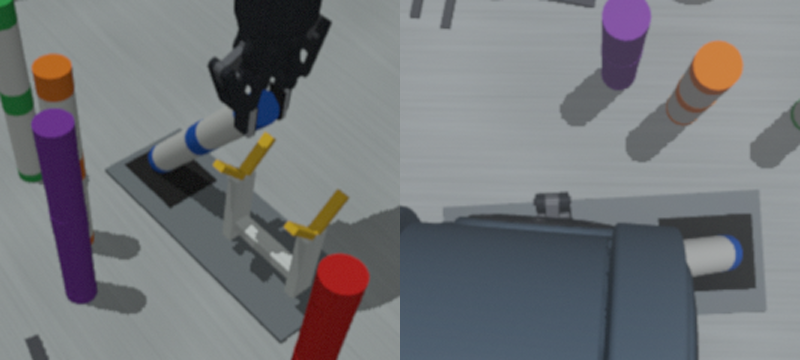

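Call:
send_rows --plan '[{"dx": 0, "dy": 3, "dz": 4, "yaw": 0}, {"dx": 0, "dy": 3, "dz": 3.5, "yaw": 0}, {"dx": 0, "dy": 2, "dz": 2, "yaw": 0}, {"dx": 0, "dy": 0, "dz": 0, "yaw": 0}]'

```text
time_s: 10.85
tcp_pos: [0.4718, -0.017, 0.1541]
orientation: [[0.997, 0.002, -0.073], [0.073, 0.004, 0.997], [0.003, -1.0, 0.003]]
contact_force: [0.2, 7.8, 13.1]
grip_width: 0.0358
```

```bash
python3 look.py h6
```

```text
[ 0.4718 -0.017   0.1541] [ 0.9973  0.0024 -0.0732] 10.85 [ 0.1512  7.8064 13.071 ] 0.03584561366328533
local tcp mm 0.9282329418028269 -28.35539122560131 154.10671779874028
```

View pics/h6.png

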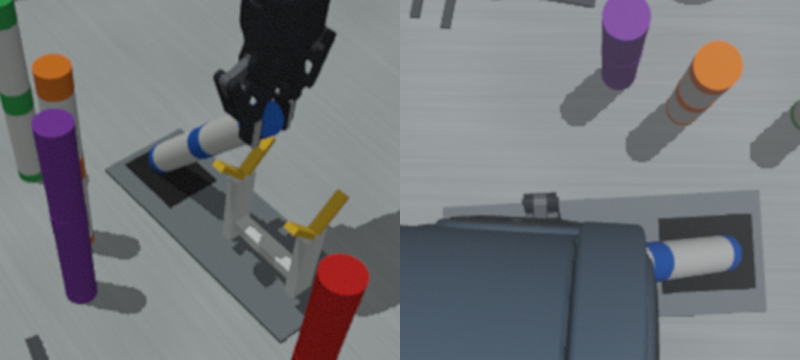

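Call:
send_rows --plan '[{"dx": 0, "dy": 1.5, "dz": 1.2, "yaw": 0}, {"dx": 0, "dy": 0, "dz": 0, "yaw": 0}]'

```text
time_s: 11.12
tcp_pos: [0.4714, -0.0157, 0.1528]
orientation: [[0.997, 0.002, -0.073], [0.073, 0.004, 0.997], [0.002, -1.0, 0.004]]
contact_force: [-1.3, 9.8, 14.8]
grip_width: 0.0361
```

Call:
send_rows --plan '[{"dx": 0, "dy": 1.5, "dz": 1.2, "yaw": 0}, {"dx": 0, "dy": 0, "dz": 0, "yaw": 0}]'

```text
time_s: 11.28
tcp_pos: [0.4713, -0.0142, 0.1515]
orientation: [[0.997, 0.002, -0.073], [0.073, 0.005, 0.997], [0.003, -1.0, 0.005]]
contact_force: [-1.8, 12.0, 17.6]
grip_width: 0.0361
```

```bash
python3 look.py h7; python3 - <<'E'
from h import *
a=env.snapshot("scene")["pixels"][130:230,260:400];cv2.imwrite("pics/h7z.png",cv2.resize(a,None,fx=5,fy=5,interpolation=2)[:,:,::-1])
E
```

```text
[ 0.4713 -0.0142  0.1515] [ 0.9973  0.0022 -0.0729] 11.2833 [-1.7581 11.9667 17.5979] 0.03607966547404313
local tcp mm 0.7123577407527522 -25.57613035498456 151.46728863294467
```

View pics/h7z.png

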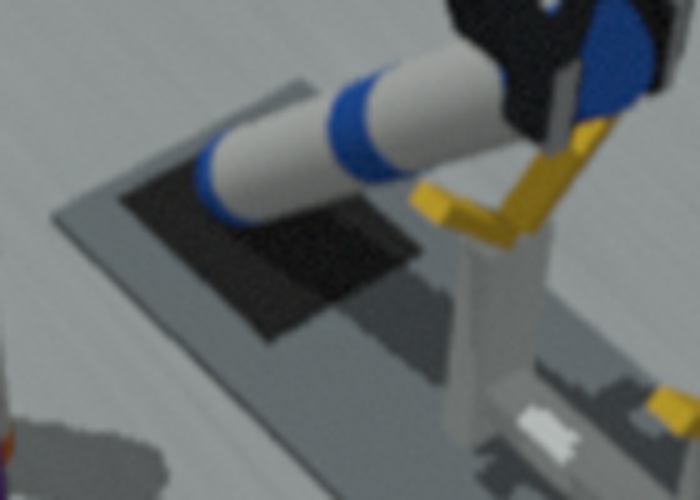

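```bash
cat > tubefit.py <<'E'
from h import *
from scipy.optimize import minimize
P=np.load("cradle.npy")
def W(l):
    l=np.array(l,float)/1000;c,s=np.cos(P[2]),np.sin(P[2])
    return np.stack([P[0]+c*l[...,0]-s*l[...,1],P[1]+s*l[...,0]+c*l[...,1],l[...,2]],-1)
def ringpts(foot,th,s,n=40,yaw=0):
    d=np.array([np.sin(yaw)*np.cos(th),np.cos(yaw)*np.cos(th),np.sin(th)]);u=np.array([np.cos(yaw),-np.sin(yaw),0]);v=np.cross(u,d)
    a=np.linspace(0,2*np.pi,n)
    return np.array(foot)+s*d+19*(np.cos(a)[:,None]*u+np.sin(a)[:,None]*v)
def sil(s,foot,th,smax=260,yaw=0):
    L=np.vstack([ringpts(foot,th,0,yaw=yaw),ringpts(foot,th,smax,yaw=yaw)])
    px=np.array([proj(s,x) for x in W(L)]).astype(np.float32)
    return cv2.convexHull(px)
def overlay(s,foot,th,yaw=0,k=4,box=(260,120,420,240)):
    im=cv2.resize(s["pixels"],None,fx=k,fy=k,interpolation=2)[:,:,::-1].copy()
    h=sil(s,foot,th,yaw=yaw)
    cv2.polylines(im,[((h+.5)*k).astype(np.int32)],True,(0,0,255),1)
    for m in (12,123,137,225):
        r=np.array([proj(s,x) for x in W(ringpts(foot,th,m,yaw=yaw))]);cv2.polylines(im,[((r+.5)*k).astype(np.int32)],True,(0,255,255),1)
    x0,y0,x1,y1=[v*k for v in box];return im[y0:y1,x0:x1]
E
python3 - <<'E'
from tubefit import *
s=env.snapshot("scene")
for i,thd in enumerate((41.3,38.5)):
    th=np.radians(thd); foot=(0.5,-186.9-19*np.sin(th),9+19*np.cos(th))
    cv2.imwrite(f"pics/ov{i}.png",overlay(s,foot,th,k=5,box=(270,125,410,235)))
E
```

```text
(no output)
```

View pics/ov0.png

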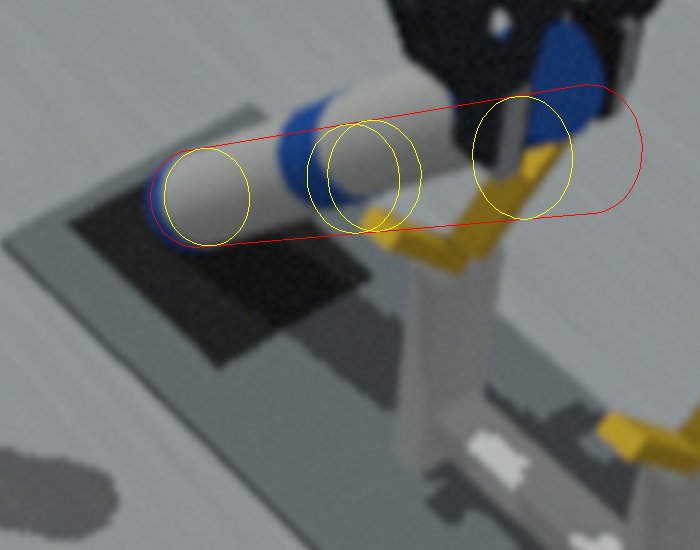

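View pics/ov1.png

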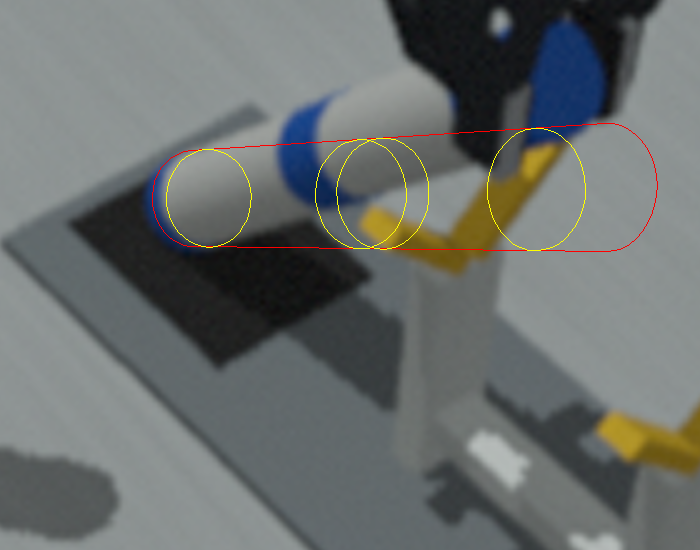

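```bash
python3 - <<'E'
from tubefit import *
s=env.snapshot("scene")
d=env.cut_out("tube_blue","scene")
for q in d: print(q["score"],(np.array(q["bbox"])*[640,480,640,480]).round())
hsv=cv2.cvtColor(s["pixels"],cv2.COLOR_RGB2HSV)
# target features read off image: blue band/foot edges (crop /5 + offset)
off=np.array([270,125])
f=lambda u:np.array(u)/5+off-.5
# silhouette lines: upper edge & lower edge of tube, foot extreme left
up=[f((190,145)),f((285,108)),f((345,85)),f((430,60))] 
lo=[f((215,250)),f((300,224)),f((380,200)),f((440,180))]
left=[f((146,200))]
from scipy.optimize import least_squares
def dist(h,p): return cv2.pointPolygonTest(h,(float(p[0]),float(p[1])),True)
def res(v,x0=0.5):
    yf,th,x,yaw=v; zf=9+19*np.cos(th)
    h=sil(s,(x*10,yf*100,zf),th,240,yaw)
    band=[]
    for m,pt in((123,f((281,160))),(137,f((318,150)))):
        r=np.array([proj(s,q) for q in W(ringpts((x*10,yf*100,zf),th,m,yaw=yaw))]); band.append(r[:,0].min()-pt[0])
    return [dist(h,p) for p in up+lo+left]+band+[x*.3,yaw*30]
for t0 in (42,48):
    r=least_squares(res,[-2,np.radians(t0),0,0],diff_step=1e-3);print(r.x[0]*100,np.degrees(r.x[1]),r.x[2]*10,np.degrees(r.x[3]),r.fun.round(1))
yf,th,x,yaw=r.x
cv2.imwrite("pics/ov2.png",overlay(s,(x*10,yf*100,9+19*np.cos(th)),th,yaw,k=5,box=(270,125,410,235)))
w=env.snapshot("wrist");cv2.imwrite("pics/w2.png",w["pixels"][:,:,::-1])
E
```

```text
0.86 [415. 289.  65. 123.]
0.85 [346. 152.  95.  40.]
-200.125651368035 46.49949817091999 2.2205959627768266 -0.6207077819678999 [-0.9 -1.1 -1.1  0.3 -1.1 -0.8 -0.6 -0.1  0.1  1.7 -1.9  0.1 -0.3]
-200.1273806799257 46.49866452739693 2.224645595049738 -0.6308858546102663 [-0.9 -1.1 -1.1  0.3 -1.1 -0.8 -0.6 -0.1  0.1  1.7 -1.9  0.1 -0.3]
```

View pics/ov2.png

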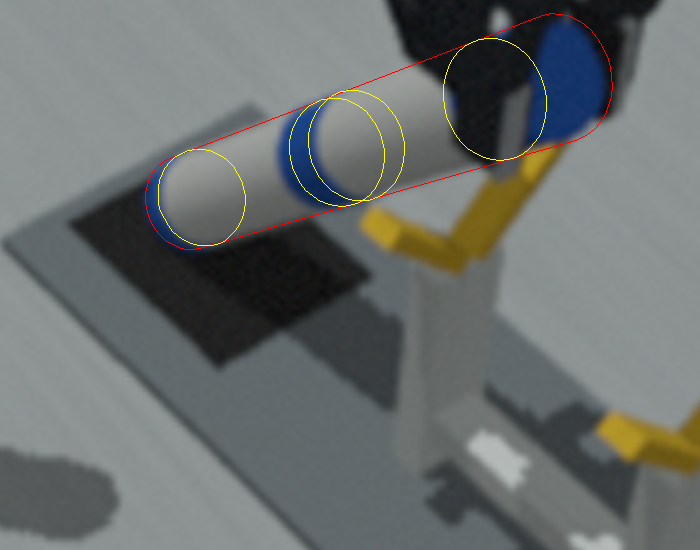

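View pics/w2.png

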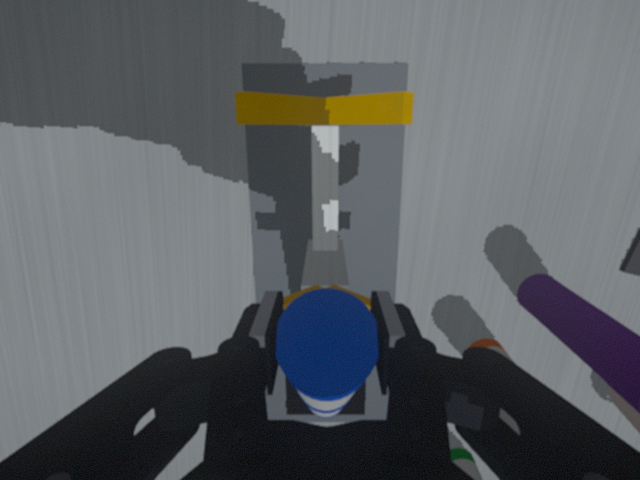

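```bash
python3 - <<'E'
from tubefit import *
np.set_printoptions(precision=4,suppress=True)
o=env.get_obs();s=env.snapshot("scene")
R=o["orientation"];t=o["tcp_pos"]
for nm,l in dict(tcp=(0,0,0),tipR=(19,0,0),tipRw=(19,0,11),tipRw2=(19,0,-11),grasp=(0,-19,0)).items():
    print(nm,proj(s,t+R@np.array(l)/1e3), (proj(s,t+R@np.array(l)/1e3)-[270,125])*5)
b=env.snapshot("top")
cv2.imwrite("pics/sc7.png",cv2.resize(s["pixels"][60:200,260:420],None,fx=5,fy=4.2)[:, :, ::-1][:600,:800])
E
```

```text
tcp [374.6181 167.0625] [523.0907 210.3127]
tipR [365.7653 172.2963] [478.8265 236.4813]
tipRw [370.4943 176.2533] [502.4717 256.2664]
tipRw2 [361.1032 168.3953] [455.5161 216.9764]
grasp [375.966  158.2629] [529.8299 166.3143]
```

View pics/sc7.png

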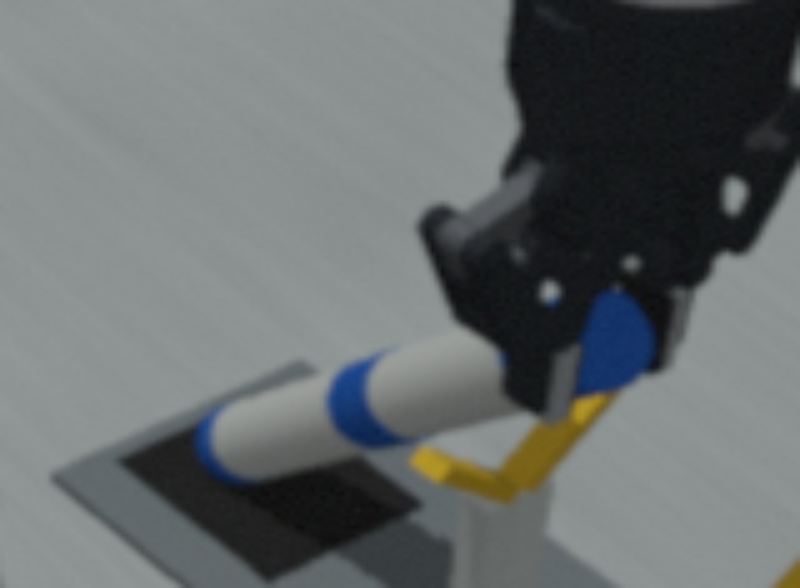

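```bash
python3 - <<'E'
from tubefit import *
np.set_printoptions(precision=4,suppress=True)
o=env.get_obs();w=env.snapshot("wrist")
R=o["orientation"];t=o["tcp_pos"]
Rc=np.array(w["R"]);print(w["fx"],w["cx"],w["cy"])
print("tool axes in cam\n",Rc@R)
for l in [(0,0,0),(19,0,0),(-19,0,0),(19,-19,0),(19,-38,0),(42,-13,0)]:
    X=t+R@np.array(l)/1e3; print(l,proj(w,X),(Rc@X+w["t"])[2])
E
```

```text
376.43461079746345 326.62715417257823 240.0168406877209
tool axes in cam
 [[ 1.      0.0003 -0.0001]
 [-0.     -0.2883 -0.9575]
 [-0.0003  0.9575 -0.2883]]
(0, 0, 0) [327.3106 279.7947] 0.18692238314969642
(19, 0, 0) [365.5752 279.7958] 0.18691594305734047
(-19, 0, 0) [289.0486 279.7936] 0.1869288232420524
(19, -19, 0) [369.7612 296.3061] 0.16872264016366953
(19, -38, 0) [374.9592 316.8073] 0.15052933726999856
(42, -13, 0) [417.9742 290.7223] 0.1744600978077663
```

```bash
python3 - <<'E'
from tubefit import *
w=env.snapshot("wrist");cv2.imwrite("pics/w3.png",cv2.resize(w["pixels"][270:430,230:430],None,fx=4,fy=3.7,interpolation=2)[:,:,::-1])
E
```

```text
(no output)
```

View pics/w3.png

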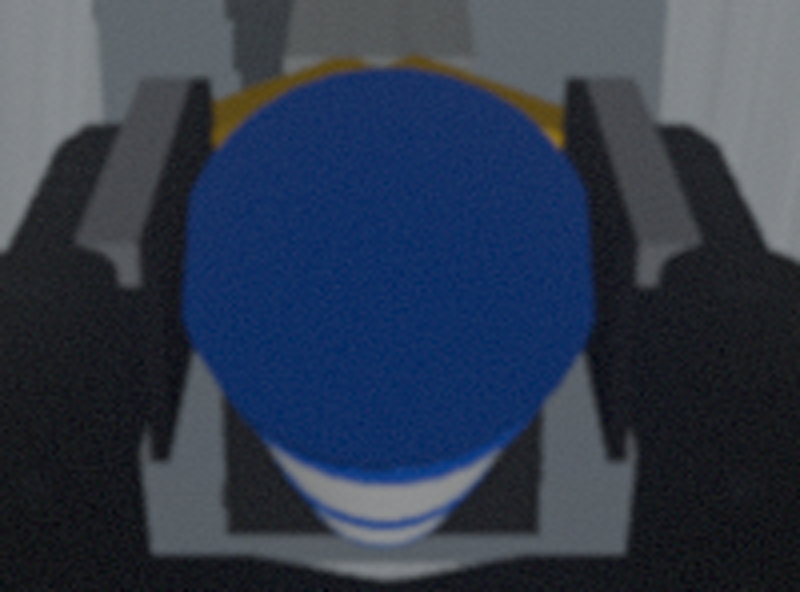

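The fit shows the tube at ~46.5° elevation. The real fingertips sit ~30 mm behind the reported TCP, so the effective grip radius is ~253 mm. Finishing the tilt with a corrected arc.

Call:
send_rows --plan '[{"dx": 0, "dy": 1.5, "dz": 4, "yaw": 0}, {"dx": 0, "dy": 3, "dz": 4, "yaw": 0}, {"dx": 0, "dy": 3, "dz": 3.5, "yaw": 0}, {"dx": 0, "dy": 0, "dz": 0, "yaw": 0}]'

```text
time_s: 12.17
tcp_pos: [0.4697, -0.0039, 0.1425]
orientation: [[0.997, -0.0, -0.073], [0.073, 0.002, 0.997], [-0.0, -1.0, 0.002]]
contact_force: [0.1, 3.8, 5.4]
grip_width: 0.0359
```

```bash
cat > fit2.py <<'E'
from tubefit import *
import sys
from scipy.optimize import minimize
# automatic: silhouette fit to cut_out mask of blue tube in scene
np.set_printoptions(precision=4,suppress=True)
o=env.get_obs();print(o["tcp_pos"],o["time_s"],o["contact_force"],o["contact_force"])
c,s_=np.cos(P[2]),np.sin(P[2]);v=o["tcp_pos"][:2]-P[:2]
print("local tcp mm",1e3*(c*v[0]+s_*v[1]),1e3*(-s_*v[0]+c*v[1]),1e3*o["tcp_pos"][2])
s=env.snapshot("scene")
th=np.radians(float(sys.argv[2]));yf=float(sys.argv[3]);x=float(sys.argv[4]) if len(sys.argv)>4 else 1
cv2.imwrite(f"pics/{sys.argv[1]}.png",overlay(s,(x,yf,7+19*np.cos(th)),th,0,k=5,box=(270,115,420,235)))
E
python3 fit2.py k1 43.5 -200
```

```text
[ 0.4697 -0.0039  0.1425] 12.1667 [0.1421 3.7508 5.3984] [0.1421 3.7508 5.3984]
local tcp mm -0.19828716929806234 -15.163653626936181 142.5266550686968
```

View pics/k1.png

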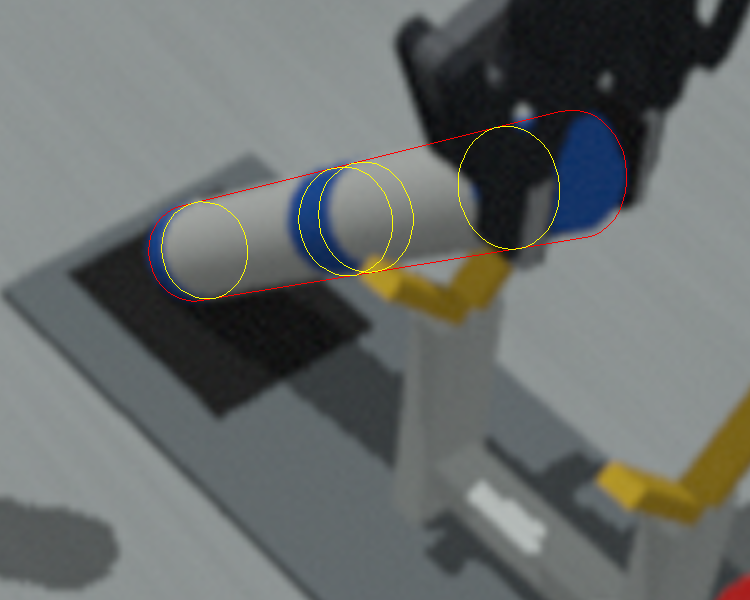

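Call:
send_rows --plan '[{"dx": 0, "dy": 1.5, "dz": 2, "yaw": 0}, {"dx": 0, "dy": 1.5, "dz": 1.7, "yaw": 0}, {"dx": 0, "dy": 0, "dz": 0, "yaw": 0}]'

```text
time_s: 12.47
tcp_pos: [0.4697, -0.0008, 0.1396]
orientation: [[0.997, 0.0, -0.072], [0.072, 0.001, 0.997], [0.0, -1.0, 0.001]]
contact_force: [0.2, 4.5, 5.9]
grip_width: 0.0357
```

Call:
send_rows --plan '[{"dx": 0, "dy": 1, "dz": 1, "yaw": 0}, {"dx": 0, "dy": 1, "dz": 1, "yaw": 0}, {"dx": 0, "dy": 0, "dz": 0, "yaw": 0}]'

```text
time_s: 12.72
tcp_pos: [0.4696, 0.0012, 0.1377]
orientation: [[0.997, 0.0, -0.072], [0.072, 0.001, 0.997], [0.0, -1.0, 0.001]]
contact_force: [-0.3, 3.6, 5.9]
grip_width: 0.0357
```

```bash
python3 fit2.py k2 41.8 -200
```

```text
[0.4696 0.0012 0.1377] 12.7167 [-0.3477  3.5634  5.9301] [-0.3477  3.5634  5.9301]
local tcp mm -0.00041756688969388483 -10.119706137290878 137.72330210295235
```

View pics/k2.png

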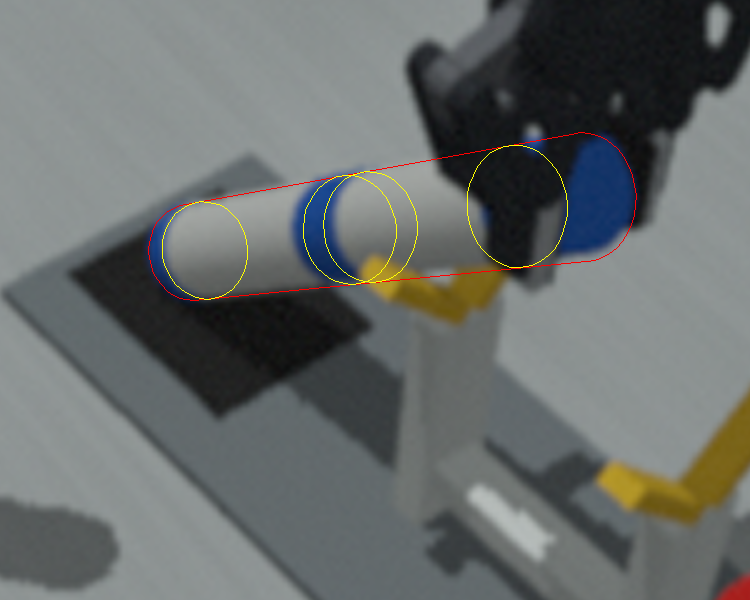

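Call:
send_rows --plan '[{"dx": 0, "dy": 1.4, "dz": 1.4, "yaw": 0}, {"dx": 0, "dy": 1.2, "dz": 1.2, "yaw": 0}, {"dx": 0, "dy": 0, "dz": 0, "yaw": 0}]'

```text
time_s: 13.02
tcp_pos: [0.4692, 0.0032, 0.135]
orientation: [[0.997, -0.0, -0.072], [0.072, 0.0, 0.997], [-0.0, -1.0, 0.0]]
contact_force: [-1.0, 0.2, 3.9]
grip_width: 0.0361
```

Call:
send_rows --plan '[{"dx": 0, "dy": 1.4, "dz": 1.2, "yaw": 0}, {"dx": 0, "dy": 0, "dz": 0, "yaw": 0}]'

```text
time_s: 13.18
tcp_pos: [0.4694, 0.0039, 0.1339]
orientation: [[0.997, 0.0, -0.071], [0.071, -0.001, 0.997], [0.0, -1.0, -0.001]]
contact_force: [-1.2, -2.5, 7.2]
grip_width: 0.0362
```

Call:
send_rows --plan '[{"dx": 0, "dy": 1.4, "dz": 1.2, "yaw": 0}, {"dx": 0, "dy": 0, "dz": 0, "yaw": 0}]'

```text
time_s: 13.35
tcp_pos: [0.4693, 0.005, 0.1326]
orientation: [[0.997, 0.001, -0.071], [0.071, -0.001, 0.997], [0.001, -1.0, -0.001]]
contact_force: [-0.4, -1.8, 8.1]
grip_width: 0.036
```

```bash
python3 fit2.py k3 41 -200
```

```text
[0.4693 0.005  0.1326] 13.35 [-0.3635 -1.8144  8.1212] [-0.3635 -1.8144  8.1212]
local tcp mm 0.04079590809161725 -6.2415121397249465 132.57038262892985
```

View pics/k3.png

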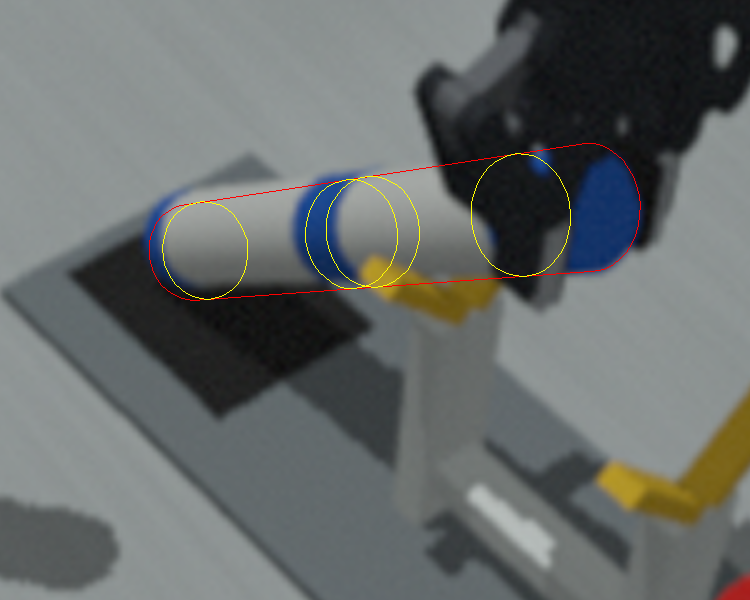

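The tube has met the saddle and the last 3 mm levered the foot slightly up (foot bottom edge at crop y≈290 instead of 300). Backing that off.

Call:
send_rows --plan '[{"dx": 0, "dy": -1.4, "dz": -1.2, "yaw": 0}, {"dx": 0, "dy": -1.4, "dz": -1.2, "yaw": 0}, {"dx": 0, "dy": 0, "dz": 0, "yaw": 0}]'

```text
time_s: 13.65
tcp_pos: [0.4691, 0.0029, 0.135]
orientation: [[0.997, -0.001, -0.071], [0.071, 0.0, 0.997], [-0.001, -1.0, 0.0]]
contact_force: [0.5, 0.7, -0.1]
grip_width: 0.0361
```

```bash
python3 fit2.py k4 42 -200
```

```text
[0.4691 0.0029 0.135 ] 13.65 [ 0.5053  0.7262 -0.0706] [ 0.5053  0.7262 -0.0706]
local tcp mm -0.313153415361795 -8.388107404021422 134.96000146365844
```

View pics/k4.png

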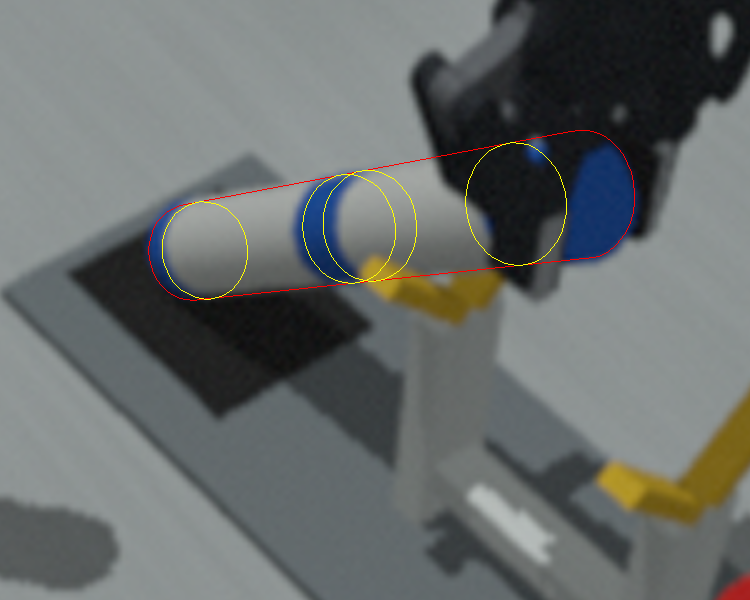

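Call:
send_rows --plan '[{"dx": 0, "dy": 1.0, "dz": -1.2, "yaw": 0}, {"dx": 0, "dy": 0, "dz": 0, "yaw": 0}]'

```text
time_s: 13.87
tcp_pos: [0.4693, 0.0019, 0.1339]
orientation: [[0.997, -0.0, -0.071], [0.071, 0.001, 0.997], [-0.0, -1.0, 0.001]]
contact_force: [0.4, 0.8, 1.5]
grip_width: 0.0361
```

Call:
send_rows --plan '[{"dx": 0, "dy": 1.0, "dz": -1.2, "yaw": 0}, {"dx": 0, "dy": 0, "dz": 0, "yaw": 0}]'

```text
time_s: 14.03
tcp_pos: [0.4695, 0.0005, 0.133]
orientation: [[0.997, -0.0, -0.071], [0.071, 0.0, 0.997], [-0.0, -1.0, 0.0]]
contact_force: [0.2, 0.5, 0.5]
grip_width: 0.0356
```

```bash
python3 fit2.py k5 42 -201
```

```text
[0.4695 0.0005 0.133 ] 14.0333 [0.2007 0.4754 0.4962] [0.2007 0.4754 0.4962]
local tcp mm -0.09445799989748246 -10.80002253084443 132.97158460107764
```

View pics/k5.png

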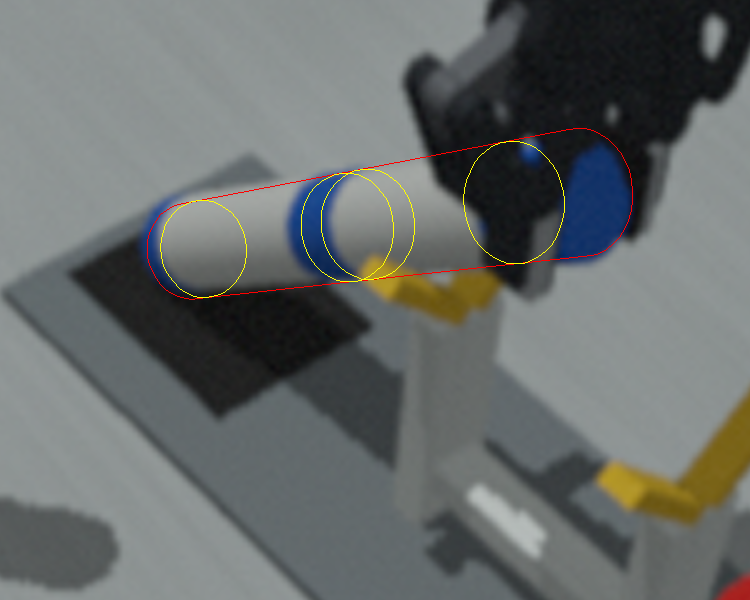

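Call:
send_rows --plan '[{"dx": 0, "dy": 1.2, "dz": -1.2, "yaw": 0}, {"dx": 0, "dy": 0, "dz": 0, "yaw": 0}]'

```text
time_s: 14.25
tcp_pos: [0.4696, -0.0008, 0.1318]
orientation: [[0.997, 0.0, -0.071], [0.071, 0.0, 0.997], [0.0, -1.0, 0.0]]
contact_force: [-0.3, 0.9, 1.8]
grip_width: 0.0356
```

Call:
send_rows --plan '[{"dx": 0, "dy": 1.2, "dz": -1.2, "yaw": 0}, {"dx": 0, "dy": 0, "dz": 0, "yaw": 0}]'

```text
time_s: 14.42
tcp_pos: [0.4698, -0.002, 0.1307]
orientation: [[0.997, 0.0, -0.071], [0.071, -0.0, 0.997], [0.0, -1.0, -0.0]]
contact_force: [0.7, 1.2, 1.6]
grip_width: 0.0361
```

```bash
python3 fit2.py k6 42 -203.5; python3 - <<'E'
from h import *
b=env.snapshot("top")["pixels"];cv2.imwrite("pics/k6t.png",cv2.resize(b[230:350,200:440],None,fx=3,fy=3)[:,:,::-1])
E
```

```text
[ 0.4698 -0.002   0.1307] 14.4167 [0.7415 1.2084 1.5997] [0.7415 1.2084 1.5997]
local tcp mm -0.010744346467090509 -13.309331997295313 130.6612197362397
```

View pics/k6.png

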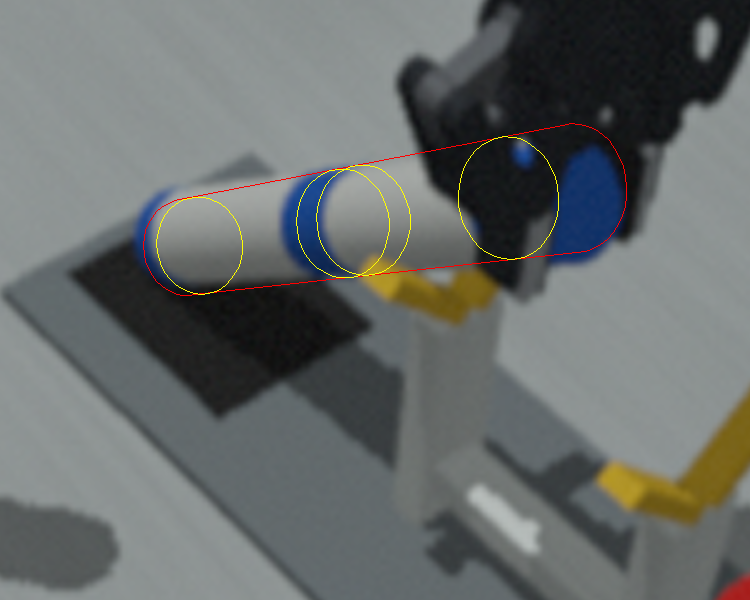

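View pics/k6t.png

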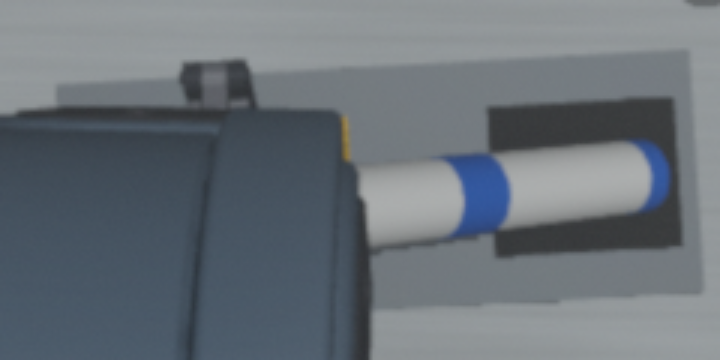

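```bash
cat > fit3.py <<'E'
from tubefit import *
import sys
from scipy.optimize import minimize
def getmask(s,name,win):
    best=None
    for q in env.cut_out("tube_blue",name):
        m=q["mask"]; x0,y0,x1,y1=win; k=m[y0:y1,x0:x1].sum()
        if best is None or k>best[0]: best=(k,m,q["score"])
    return best
def run(wins,init):
    D=[]
    for n,win in wins.items():
        s=env.snapshot(n); k,m,sc=getmask(s,n,win); D.append((s,m,win)); print(n,k,sc)
    def cost(v):
        x,yf,zf,th,yaw=v*np.array([1,1,1,np.pi/180,np.pi/180]); J=0
        for s,m,(x0,y0,x1,y1) in D:
            K=8
            h=(sil(s,(x,yf,zf),th,260,yaw)+.5-[x0,y0])*K
            im=np.zeros(((y1-y0)*K,(x1-x0)*K),np.float32);cv2.fillConvexPoly(im,h.astype(np.int32),1)
            im=cv2.resize(im,(x1-x0,y1-y0),interpolation=cv2.INTER_AREA)
            J+=np.abs(im-m[y0:y1,x0:x1]).sum()
        return J+ .5*v[4]**2
    r=minimize(cost,init,method="Nelder-Mead",options=dict(initial_simplex=np.array([init]+[np.array(init)+d for d in np.diag([3,5,5,4,1.5])]),maxiter=500))
    print("x yf zf th yaw",r.x.round(1),"J",r.fun.round(1)); 
    th=np.radians(r.x[3]); print("low corner z",r.x[2]-19*np.cos(th),"y",r.x[1]+19*np.sin(th),"axis z at -62",r.x[2]+(-62-r.x[1])*np.tan(th),"need",112+np.hypot(19,19/np.cos(th)))
    return r.x,D
E
python3 - <<'E'
from fit3 import *
v,D=run({"scene":(285,140,352,185),"top":(322,265,440,320)},np.array([0,-202,22,42,0.]))
o=overlay(D[0][0],v[:3],np.radians(v[3]),np.radians(v[4]),5,(280,115,420,195));t=overlay(D[1][0],v[:3],np.radians(v[3]),np.radians(v[4]),3,(220,230,440,330))
cv2.imwrite("pics/f1.png",np.vstack([o[:300],cv2.resize(t,(700,290))]))
E
```

```text
scene 1073 0.68
top 2550 0.95
x yf zf th yaw [ 1.100e+00 -2.107e+02  2.230e+01  4.010e+01  1.000e-01] J 150.5
low corner z 7.813593118884784 y -198.47723664674396 axis z at -62 147.5924026874286 need 143.27371879162837
```

View pics/f1.png

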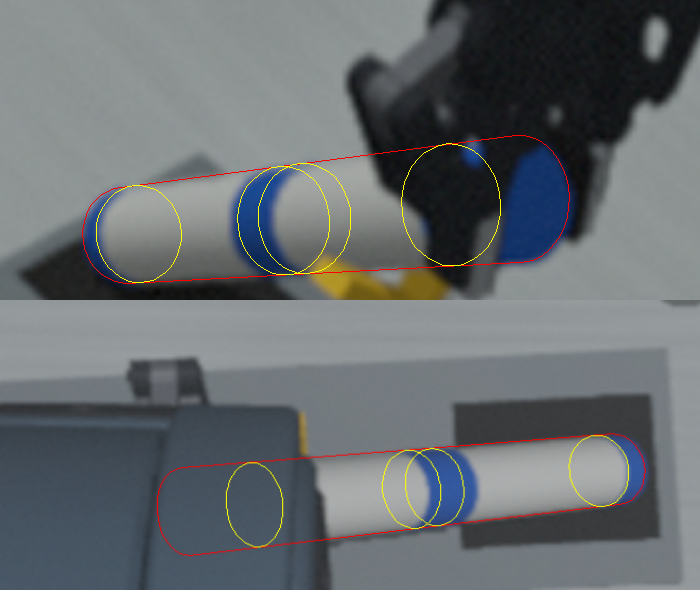

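Fit: elevation ≈40°, foot's low edge on the pad at local y≈−198, roughly 10 mm further back than I wanted. I'll rock it back ~4° on its foot, shift it forward and lean it again, so it sits nearer 45°.

Call:
send_rows --plan '[{"dx": 0, "dy": 1, "dz": -1, "yaw": 0}, {"dx": 0, "dy": -3, "dz": -3.2, "yaw": 0}, {"dx": 0, "dy": -3.5, "dz": -3.6, "yaw": 0}, {"dx": 0, "dy": -3.5, "dz": -3.6, "yaw": 0}, {"dx": 0, "dy": -3.5, "dz": -3.5, "yaw": 0}, {"dx": 0, "dy": 0, "dz": 0, "yaw": 0}]'

```text
time_s: 15.22
tcp_pos: [0.4706, -0.0177, 0.1435]
orientation: [[0.998, -0.0, -0.07], [0.07, -0.001, 0.998], [-0.0, -1.0, -0.001]]
contact_force: [0.7, -0.3, -2.4]
grip_width: 0.0359
```

```bash
python3 - <<'E'
from fit3 import *
v,D=run({"scene":(285,140,347,185),"top":(332,265,440,320)},np.array([0,-210,22,43,0.]))
E
```

```text
scene 1062 0.83
top 1834 0.57
x yf zf th yaw [ 2.000e-01 -2.125e+02  2.520e+01  4.330e+01  7.000e-01] J 785.5
low corner z 11.382909218994177 y -199.50645580646378 axis z at -62 167.18646743234345 need 144.29716692497504
```

```bash
python3 - <<'E'
from fit3 import *
v,D=run({"scene":(285,135,347,185),"top":(340,265,440,320)},np.array([0,-210,25,43,0.]))
o=overlay(D[0][0],v[:3],np.radians(v[3]),np.radians(v[4]),5,(280,115,420,195));t=overlay(D[1][0],v[:3],np.radians(v[3]),np.radians(v[4]),3,(220,230,440,330))
cv2.imwrite("pics/f2.png",np.vstack([o[:300],cv2.resize(t,(700,290))]))
E
```

```text
scene 1048 0.94
top 1767 0.79
x yf zf th yaw [   0.9 -215.2   23.1   42.9   -0.5] J 519.0
low corner z 9.141657855330582 y -202.23771789908977 axis z at -62 165.15642005044725 need 144.1353927062857
```

View pics/f2.png

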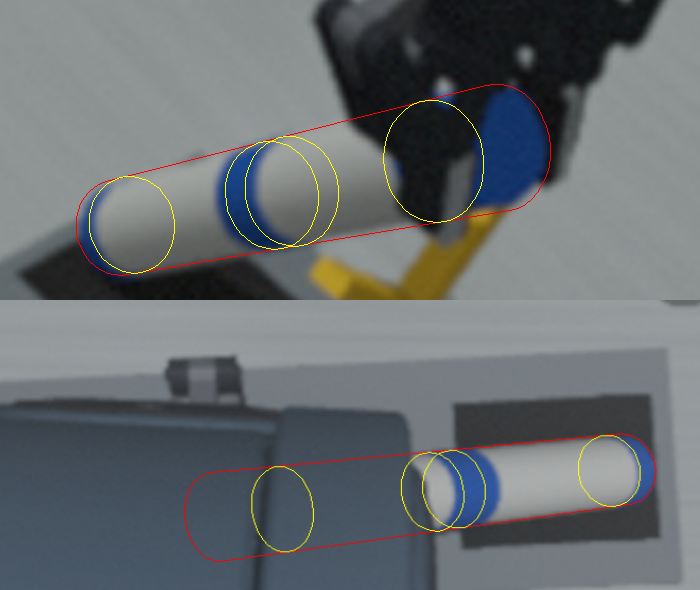

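Call:
send_rows --plan '[{"dx": 0, "dy": -3, "dz": 2, "yaw": 0}, {"dx": 0, "dy": -2, "dz": 6, "yaw": 0}, {"dx": 0, "dy": 0, "dz": 6, "yaw": 0}, {"dx": 0, "dy": 2, "dz": 2, "yaw": 0}, {"dx": 0, "dy": 2, "dz": 0, "yaw": 0}, {"dx": 0, "dy": 0, "dz": 0, "yaw": 0}]'

```text
time_s: 16.12
tcp_pos: [0.4693, -0.0005, 0.1437]
orientation: [[0.997, -0.001, -0.072], [0.072, -0.0, 0.997], [-0.001, -1.0, 0.0]]
contact_force: [-0.5, -0.5, -1.9]
grip_width: 0.0359
```

Call:
send_rows --plan '[{"dx": 0, "dy": 1.2, "dz": 0, "yaw": 0}, {"dx": 0, "dy": 0, "dz": 0, "yaw": 0}]'

```text
time_s: 16.28
tcp_pos: [0.4695, -0.0009, 0.1428]
orientation: [[0.997, -0.0, -0.071], [0.071, -0.0, 0.997], [-0.0, -1.0, 0.0]]
contact_force: [-0.3, -0.9, -1.0]
grip_width: 0.0361
```

Call:
send_rows --plan '[{"dx": 0, "dy": 1.2, "dz": 0, "yaw": 0}, {"dx": 0, "dy": 0, "dz": 0, "yaw": 0}]'

```text
time_s: 16.45
tcp_pos: [0.4696, -0.001, 0.1417]
orientation: [[0.997, -0.0, -0.071], [0.071, -0.0, 0.997], [-0.0, -1.0, -0.0]]
contact_force: [-0.2, 0.6, -2.4]
grip_width: 0.036
```

Call:
send_rows --plan '[{"dx": 0, "dy": 1.2, "dz": 0, "yaw": 0}, {"dx": 0, "dy": 0, "dz": 0, "yaw": 0}]'

```text
time_s: 16.62
tcp_pos: [0.4697, -0.0008, 0.1405]
orientation: [[0.997, 0.0, -0.071], [0.071, 0.0, 0.997], [0.0, -1.0, 0.0]]
contact_force: [1.0, -0.1, -1.2]
grip_width: 0.0363
```

Call:
send_rows --plan '[{"dx": 0, "dy": 1.2, "dz": 0, "yaw": 0}, {"dx": 0, "dy": 0, "dz": 0, "yaw": 0}]'

```text
time_s: 16.78
tcp_pos: [0.4698, -0.0007, 0.1395]
orientation: [[0.997, 0.0, -0.071], [0.071, 0.0, 0.997], [0.0, -1.0, 0.0]]
contact_force: [-0.6, 0.9, 0.7]
grip_width: 0.0361
```

```bash
python3 - <<'E'
from fit3 import *
v,D=run({"scene":(285,135,347,185),"top":(350,265,440,320)},np.array([0,-202,23,43,0.]))
o=overlay(D[0][0],v[:3],np.radians(v[3]),np.radians(v[4]),5,(280,115,420,195));t=overlay(D[1][0],v[:3],np.radians(v[3]),np.radians(v[4]),3,(220,230,440,330))
cv2.imwrite("pics/f3.png",np.vstack([o[:300],cv2.resize(t,(700,290))]))
E
```

```text
scene 923 0.62
top 1622 0.74
x yf zf th yaw [   1.  -200.9   22.8   42.6    0.5] J 124.2
low corner z 8.829859468044623 y -188.05969983209044 axis z at -62 150.61803391495584 need 144.05509983930747
```

View pics/f3.png

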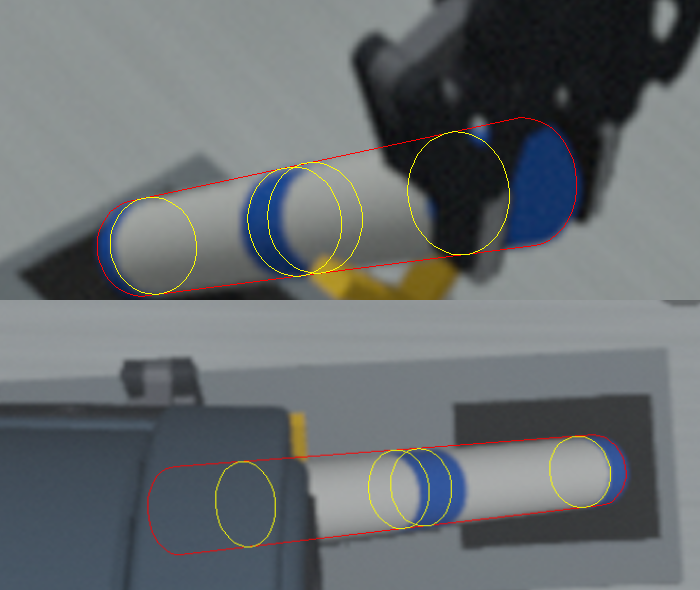

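Call:
send_rows --plan '[{"dx": 0, "dy": 1.2, "dz": 0, "yaw": 0}, {"dx": 0, "dy": 1.2, "dz": 1, "yaw": 0}, {"dx": 0, "dy": 0, "dz": 0, "yaw": 0}]'

```text
time_s: 17.23
tcp_pos: [0.4696, 0.0004, 0.1369]
orientation: [[0.997, 0.0, -0.071], [0.071, 0.0, 0.997], [0.0, -1.0, 0.0]]
contact_force: [0.1, 0.9, 1.7]
grip_width: 0.0365
```

Call:
send_rows --plan '[{"dx": 0, "dy": 1.2, "dz": 1, "yaw": 0}, {"dx": 0, "dy": 0, "dz": 0, "yaw": 0}]'

```text
time_s: 17.4
tcp_pos: [0.4695, 0.0014, 0.1358]
orientation: [[0.997, 0.0, -0.071], [0.071, 0.0, 0.997], [0.0, -1.0, 0.0]]
contact_force: [0.1, 2.4, 2.9]
grip_width: 0.0358
```

```bash
python3 - <<'E'
from fit3 import *
v,D=run({"scene":(285,135,347,185),"top":(350,265,440,320)},np.array([0,-202,23,42,0.]))
E
```

```text
scene 875 0.77
top 1709 0.75
x yf zf th yaw [ 1.300e+00 -2.035e+02  2.330e+01  4.000e+01  1.000e-01] J 163.1
low corner z 8.744829353420128 y -191.2942454447048 axis z at -62 142.04359477191704 need 143.2441740752966
```

Call:
send_rows --plan '[{"dx": 0, "dy": 1.2, "dz": 1.1, "yaw": 0}, {"dx": 0, "dy": 0, "dz": 0, "yaw": 0}]'

```text
time_s: 17.77
tcp_pos: [0.4694, 0.0025, 0.1346]
orientation: [[0.997, 0.0, -0.071], [0.071, 0.0, 0.997], [0.0, -1.0, 0.0]]
contact_force: [-1.0, 2.8, 3.2]
grip_width: 0.0364
```

Call:
send_rows --plan '[{"dx": 0, "dy": 1, "dz": 1, "yaw": 0}, {"dx": 0, "dy": 0, "dz": 0, "yaw": 0}]'

```text
time_s: 17.93
tcp_pos: [0.4693, 0.003, 0.1335]
orientation: [[0.997, 0.0, -0.071], [0.071, -0.001, 0.997], [-0.0, -1.0, -0.001]]
contact_force: [-0.6, 0.4, 2.0]
grip_width: 0.036
```

Saddle contact felt (the y force fell while the tool stopped moving). Releasing.

Call:
send_rows --plan '[{"dx": 0, "dy": 0, "dz": 0, "yaw": 0}, {"dx": 0, "dy": 0, "dz": 0, "yaw": 0}, {"dx": 0, "dy": 0, "dz": 0, "yaw": 0}, {"dx": 0, "dy": 0, "dz": 0, "yaw": 0}, {"dx": 0, "dy": 0, "dz": 0, "yaw": 0}, {"dx": 0, "dy": 0, "dz": 0, "yaw": 0}]' --claw 90

```text
time_s: 18.43
tcp_pos: [0.4692, 0.0033, 0.1335]
orientation: [[0.997, -0.0, -0.071], [0.071, 0.0, 0.997], [-0.0, -1.0, 0.0]]
contact_force: [-0.3, 0.8, -0.0]
grip_width: 0.0769
```

```bash
python3 - <<'E'
from fit3 import *
v,D=run({"scene":(285,135,347,185),"top":(350,265,440,320)},np.array([0,-202,23,42,0.]))
o=overlay(D[0][0],v[:3],np.radians(v[3]),np.radians(v[4]),5,(280,115,420,195));t=overlay(D[1][0],v[:3],np.radians(v[3]),np.radians(v[4]),3,(220,230,440,330))
cv2.imwrite("pics/f4.png",np.vstack([o[:300],cv2.resize(t,(700,290))]))
E
```

```text
scene 881 0.81
top 1696 0.79
x yf zf th yaw [   0.6 -201.2   24.    40.7    0.9] J 159.9
low corner z 9.56771338246024 y -188.77175659088277 axis z at -62 143.7000936607604 need 143.45176486645877
```

View pics/f4.png

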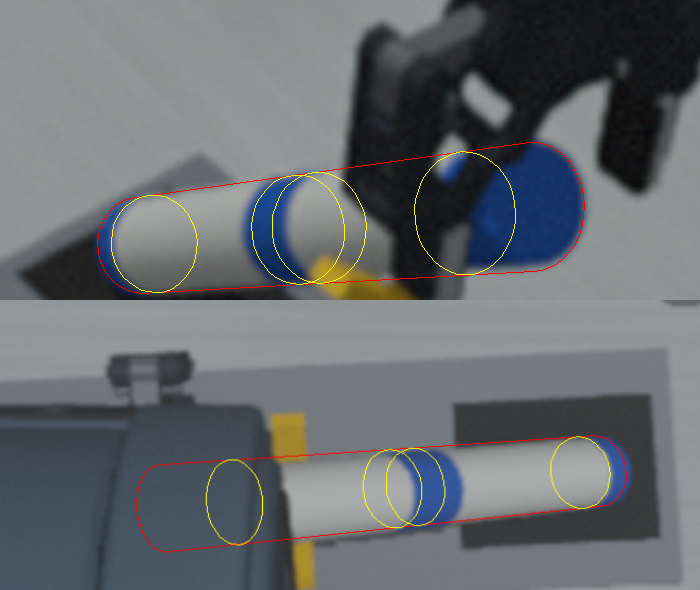

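Released, and the tube rests leaning at ≈41° in the near saddle. Lifting clear.

Call:
send_rows --plan '[{"dx": 0, "dy": -8, "dz": 0, "yaw": 0}, {"dx": 0, "dy": -20, "dz": 0, "yaw": 0}, {"dx": 0, "dy": -30, "dz": 0, "yaw": 0}, {"dx": 0, "dy": -30, "dz": 0, "yaw": 0}, {"dx": 0, "dy": -15, "dz": 0, "yaw": 0}, {"dx": 0, "dy": 0, "dz": -20, "yaw": 0}, {"dx": 0, "dy": 0, "dz": -35, "yaw": 0}, {"dx": 0, "dy": 0, "dz": -35, "yaw": 0}]'

```text
time_s: 19.3
tcp_pos: [0.476, -0.0869, 0.2378]
orientation: [[0.997, 0.002, -0.074], [0.074, -0.0, 0.997], [0.002, -1.0, -0.0]]
contact_force: [1.3, 0.9, 0.5]
grip_width: 0.0769
```

Call:
send_rows --plan '[{"dx": 0, "dy": 0, "dz": -35, "yaw": 0}, {"dx": 0, "dy": 0, "dz": -30, "yaw": 0}, {"dx": 0, "dy": 0, "dz": 0, "yaw": 0}]'

```text
time_s: 19.55
tcp_pos: [0.4806, -0.1556, 0.2369]
orientation: [[0.998, 0.001, -0.067], [0.067, -0.002, 0.998], [0.0, -1.0, -0.002]]
contact_force: [0.2, 1.4, -0.4]
grip_width: 0.0769
```

```bash
python3 - <<'E'
from fit3 import *
o=env.get_obs();print(o["tcp_pos"],o["time_s"])
v,D=run({"scene":(285,115,410,185)},np.array([0,-202,23,41,0.]))
o=overlay(D[0][0],v[:3],np.radians(v[3]),np.radians(v[4]),4,(240,60,440,210))
cv2.imwrite("pics/f5.png",o)
w=env.snapshot("wrist");cv2.imwrite("pics/w5.png",w["pixels"][:,:,::-1])
E
```

```text
[ 0.48064821 -0.155644    0.23692516] 19.55
scene 1981 0.89
x yf zf th yaw [  -0.6 -201.7   23.4   40.9    0.8] J 148.1
low corner z 9.005568755822875 y -189.23167888364173 axis z at -62 144.18976644992645 need 143.49825577690615
```

View pics/f5.png

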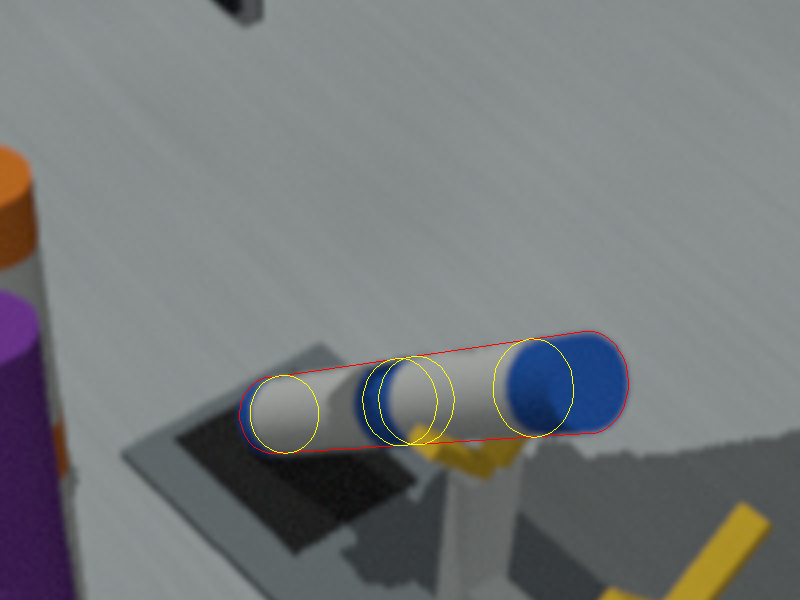

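View pics/w5.png

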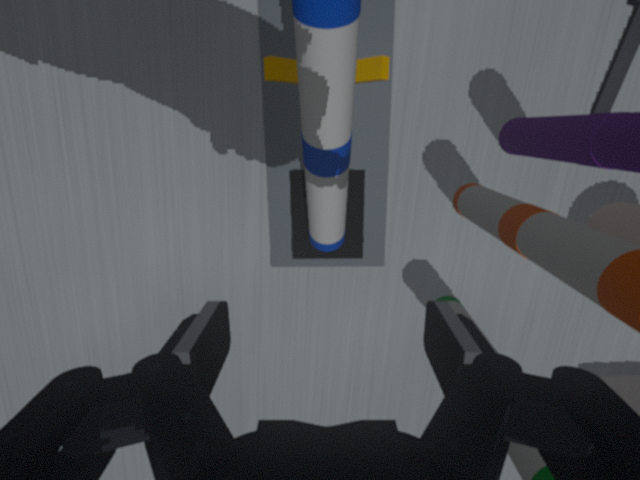

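Overlay matches: the tube leans at 40.9°, foot centre at local (−0.6, −201.7, 23). Descending over the foot for the second grip, in stages.

Call:
send_rows --plan '[{"dx": 0, "dy": 10, "dz": -4, "yaw": 0}, {"dx": 0, "dy": 30, "dz": 0, "yaw": 0}, {"dx": 0, "dy": 35, "dz": 0, "yaw": 0}, {"dx": 0, "dy": 35, "dz": 0, "yaw": 0}, {"dx": 0, "dy": 25, "dz": 0, "yaw": 0}, {"dx": 0, "dy": 10, "dz": 0, "yaw": 0}, {"dx": 0, "dy": 0, "dz": 0, "yaw": 0}]' --claw 90

```text
time_s: 20.28
tcp_pos: [0.4789, -0.1539, 0.0894]
orientation: [[0.997, -0.004, -0.072], [0.072, 0.001, 0.997], [-0.004, -1.0, 0.002]]
contact_force: [0.0, -1.3, 0.7]
grip_width: 0.0768
```

```bash
python3 - <<'E'
from tubefit import *
o=env.get_obs();t=o["tcp_pos"];print(t,o["time_s"],o["contact_force"])
s=env.snapshot("scene");im=cv2.resize(s["pixels"],None,fx=4,fy=4,interpolation=2)[:,:,::-1].copy()
for h,c in((0,(0,0,255)),(.03,(0,255,255)),(.073,(0,255,0))):
    for d in (-.038,.038):
        u=proj(s,t+o["orientation"]@np.array([d,-h,0]));cv2.circle(im,tuple(int(q) for q in (u+.5)*4),4,c,-1)
cv2.imwrite("pics/d1.png",im[40*4:190*4,240*4:440*4])
w=env.snapshot("wrist");cv2.imwrite("pics/d1w.png",w["pixels"][:,:,::-1])
E
```

```text
[ 0.4788736  -0.15391263  0.08938726] 20.2833 [ 0.03181922 -1.2662276   0.65831029]
```

View pics/d1.png

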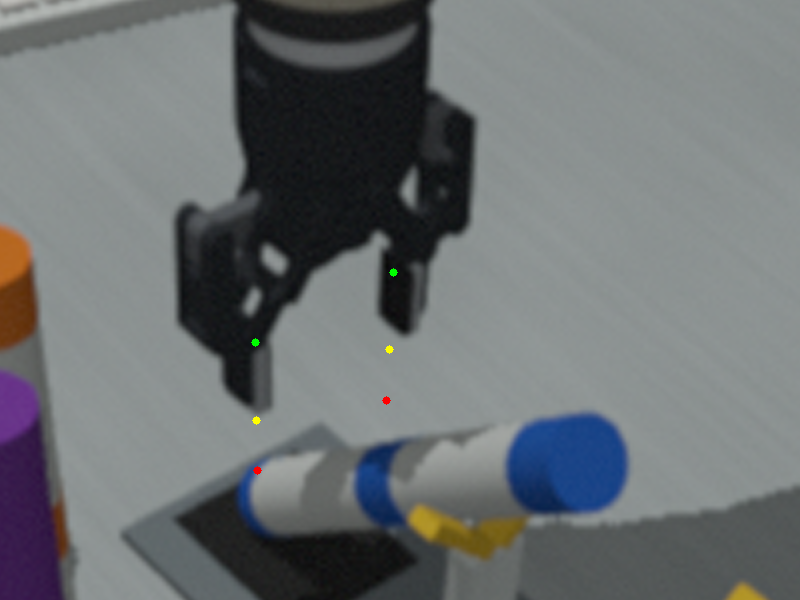

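View pics/d1w.png

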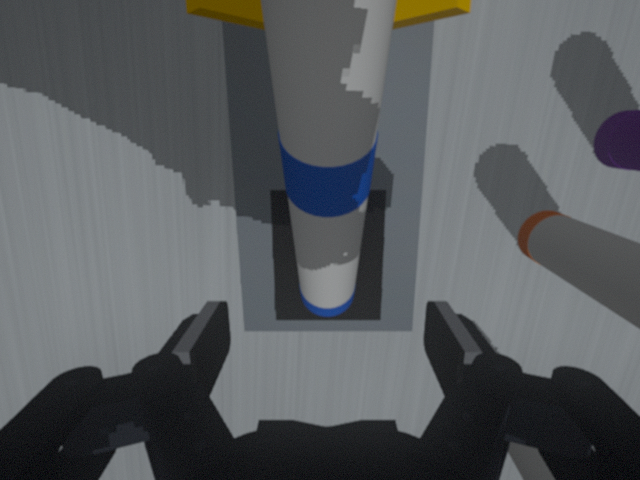

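Open tips measure ~39 mm above the reported TCP, so the TCP must go to z≈0.010 for a grip at s≈40 mm. Descending with force checks.

Call:
send_rows --plan '[{"dx": 1.5, "dy": 10, "dz": -6, "yaw": 0}, {"dx": 0, "dy": 20, "dz": 0, "yaw": 0}, {"dx": 0, "dy": 14, "dz": 0, "yaw": 0}, {"dx": 0, "dy": 0, "dz": 0, "yaw": 0}]'

```text
time_s: 20.72
tcp_pos: [0.482, -0.1613, 0.0462]
orientation: [[0.997, -0.001, -0.071], [0.071, 0.001, 0.997], [-0.001, -1.0, 0.001]]
contact_force: [-1.4, 1.2, 0.1]
grip_width: 0.077
```

Call:
send_rows --plan '[{"dx": 0, "dy": 6, "dz": 0, "yaw": 0}, {"dx": 0, "dy": 4, "dz": 0, "yaw": 0}, {"dx": 0, "dy": 0, "dz": 0, "yaw": 0}]'

```text
time_s: 20.97
tcp_pos: [0.4828, -0.1614, 0.0377]
orientation: [[0.997, 0.001, -0.071], [0.071, -0.0, 0.997], [0.001, -1.0, -0.0]]
contact_force: [-1.0, 0.6, 0.3]
grip_width: 0.0767
```

Call:
send_rows --plan '[{"dx": 0, "dy": 6, "dz": 0, "yaw": 0}, {"dx": 0, "dy": 4, "dz": 0, "yaw": 0}, {"dx": 0, "dy": 0, "dz": 0, "yaw": 0}]'

```text
time_s: 21.22
tcp_pos: [0.4822, -0.1611, 0.027]
orientation: [[0.997, -0.001, -0.071], [0.071, 0.0, 0.997], [-0.001, -1.0, 0.0]]
contact_force: [0.6, 0.4, 0.2]
grip_width: 0.0765
```

Call:
send_rows --plan '[{"dx": 0, "dy": 5, "dz": 0, "yaw": 0}, {"dx": 0, "dy": 3, "dz": 0, "yaw": 0}, {"dx": 0, "dy": 0, "dz": 0, "yaw": 0}]'

```text
time_s: 21.47
tcp_pos: [0.4821, -0.161, 0.019]
orientation: [[0.997, -0.001, -0.071], [0.071, 0.0, 0.997], [-0.001, -1.0, 0.0]]
contact_force: [0.1, 0.2, -0.2]
grip_width: 0.0771
```

```bash
python3 - <<'E'
from tubefit import *
o=env.get_obs();t=o["tcp_pos"];print(t,o["time_s"],o["contact_force"])
v=t[:2]-P[:2];c,s_=np.cos(P[2]),np.sin(P[2]);print(c*v[0]+s_*v[1],-s_*v[0]+c*v[1])
s=env.snapshot("scene");im=cv2.resize(s["pixels"],None,fx=4,fy=4,interpolation=2)[:,:,::-1].copy()
cv2.imwrite("pics/d2.png",im[60*4:200*4,240*4:440*4])
w=env.snapshot("wrist");cv2.imwrite("pics/d2w.png",w["pixels"][:,:,::-1])
E
```

```text
[ 0.48213496 -0.1610241   0.01896065] 21.4667 [ 0.05706971  0.16844813 -0.1818967 ]
0.0012118808101969861 -0.17278620629540345
```

View pics/d2.png

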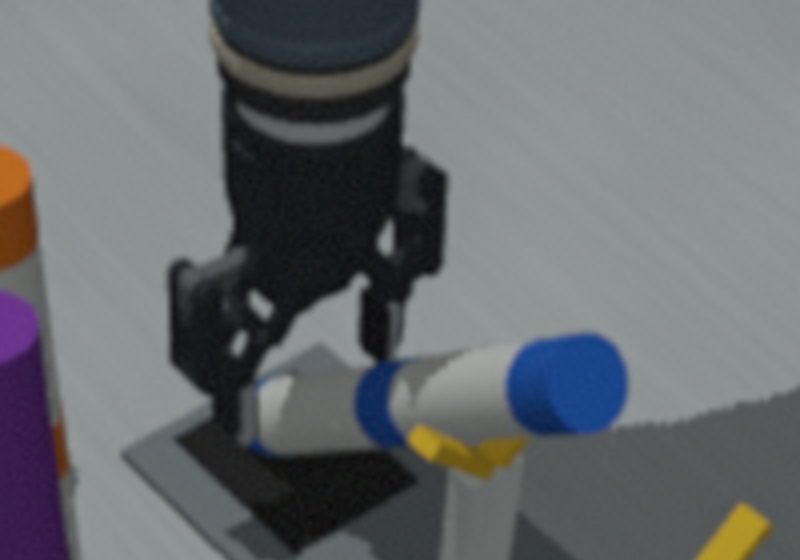

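View pics/d2w.png

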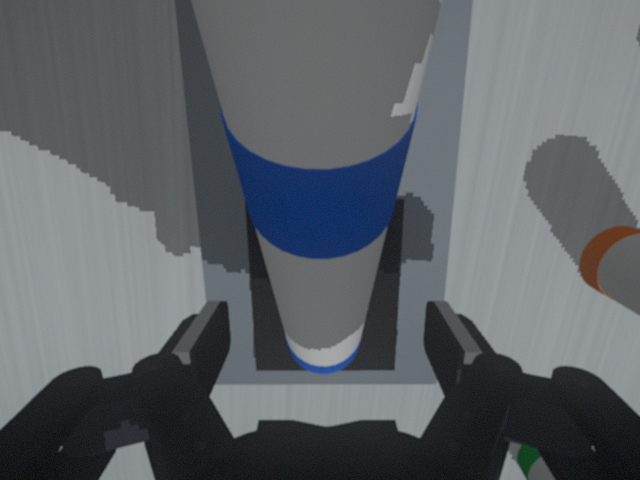

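Call:
send_rows --plan '[{"dx": -1, "dy": 5, "dz": 0, "yaw": 0}, {"dx": 0, "dy": 2, "dz": 0, "yaw": 0}, {"dx": 0, "dy": 0, "dz": 0, "yaw": 0}]'

```text
time_s: 21.82
tcp_pos: [0.4811, -0.1611, 0.012]
orientation: [[0.997, -0.001, -0.071], [0.071, 0.0, 0.997], [-0.001, -1.0, 0.0]]
contact_force: [0.3, -0.0, 0.1]
grip_width: 0.077
```

Call:
send_rows --plan '[{"dx": 0, "dy": 3, "dz": 0, "yaw": 0}, {"dx": 0, "dy": 0, "dz": 0, "yaw": 0}]'

```text
time_s: 21.98
tcp_pos: [0.4813, -0.1612, 0.0092]
orientation: [[0.997, -0.0, -0.071], [0.071, 0.0, 0.997], [-0.0, -1.0, 0.0]]
contact_force: [-0.6, 0.1, 0.8]
grip_width: 0.0765
```

```bash
python3 - <<'E'
from tubefit import *
s=env.snapshot("scene");im=cv2.resize(s["pixels"],None,fx=6,fy=6,interpolation=2)[:,:,::-1].copy()
cv2.imwrite("pics/d3.png",im[105*6:195*6,270*6:400*6])
E
```

```text
(no output)
```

View pics/d3.png

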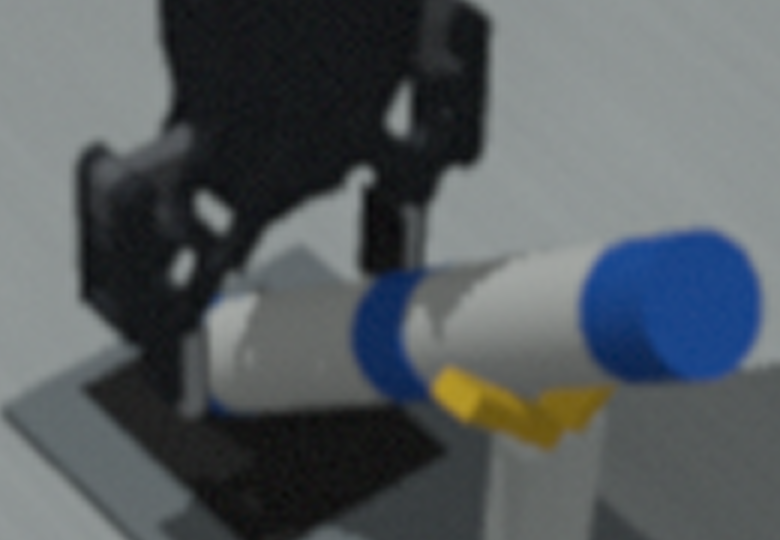

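Pads straddle the tube just above its foot (pad at crop (190,370)) and the body is clear. Closing.

Call:
send_rows --plan '[{"dx": 0, "dy": 0, "dz": 0, "yaw": 0}, {"dx": 0, "dy": 0, "dz": 0, "yaw": 0}, {"dx": 0, "dy": 0, "dz": 0, "yaw": 0}, {"dx": 0, "dy": 0, "dz": 0, "yaw": 0}, {"dx": 0, "dy": 0, "dz": 0, "yaw": 0}, {"dx": 0, "dy": 0, "dz": 0, "yaw": 0}, {"dx": 0, "dy": 0, "dz": 0, "yaw": 0}]' --claw 0

```text
time_s: 22.62
tcp_pos: [0.4819, -0.1616, 0.0099]
orientation: [[0.997, 0.001, -0.071], [0.071, -0.001, 0.997], [0.001, -1.0, -0.001]]
contact_force: [-0.5, -1.8, 3.2]
grip_width: 0.0356
```

```bash
python3 - <<'E'
from tubefit import *
s=env.snapshot("scene");im=cv2.resize(s["pixels"],None,fx=6,fy=6,interpolation=2)[:,:,::-1].copy()
cv2.imwrite("pics/d4.png",im[105*6:195*6,270*6:400*6])
E
```

```text
(no output)
```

View pics/d4.png

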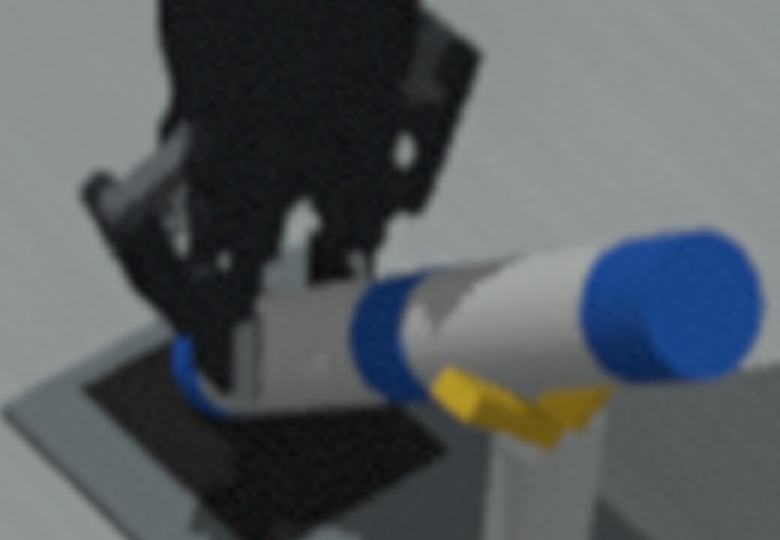

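Gripped near the foot (36 mm). Test lift of 10 mm, to see whether the tube pivots in the pads or stays rigid.

Call:
send_rows --plan '[{"dx": 0, "dy": -3, "dz": 0, "yaw": 0}, {"dx": 0, "dy": -4, "dz": 0, "yaw": 0}, {"dx": 0, "dy": -3, "dz": 0, "yaw": 0}, {"dx": 0, "dy": 0, "dz": 0, "yaw": 0}]'

```text
time_s: 23.0
tcp_pos: [0.4816, -0.1611, 0.02]
orientation: [[0.997, 0.0, -0.071], [0.071, 0.0, 0.997], [0.0, -1.0, 0.0]]
contact_force: [-0.5, -0.4, -2.1]
grip_width: 0.0357
```

```bash
python3 - <<'E'
from fit3 import *
v,D=run({"scene":(322,115,410,185)},np.array([0,-200,33,40,0.]))
o=overlay(D[0][0],v[:3],np.radians(v[3]),np.radians(v[4]),5,(270,105,410,195))
cv2.imwrite("pics/e1.png",o)
E
```

```text
scene 1749 0.77
x yf zf th yaw [   0.9 -200.6   33.9   40.4    0.4] J 59.6
low corner z 19.43139125485046 y -188.22781371946195 axis z at -62 151.98398959067083 need 143.37281331872765
```

View pics/e1.png

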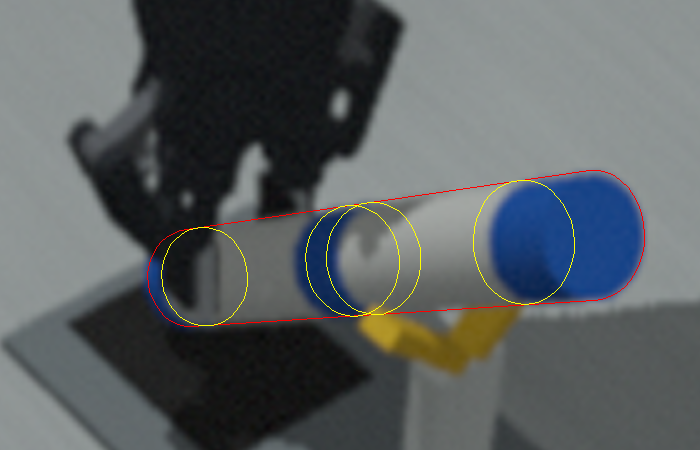

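The tube stays rigid in the pads (full 2.1 N weight, θ=40.4°), so gravity can't overcome the pad torsion. I'll go back down to ~3 mm above rest and ease the grip with a target opening near the tube width, so that it can swivel.

Call:
send_rows --plan '[{"dx": 0, "dy": 4, "dz": 0, "yaw": 0}, {"dx": 0, "dy": 3, "dz": 0, "yaw": 0}, {"dx": 0, "dy": 0, "dz": 0, "yaw": 0}]'

```text
time_s: 23.35
tcp_pos: [0.481, -0.1611, 0.0117]
orientation: [[0.997, -0.001, -0.071], [0.071, 0.0, 0.997], [-0.001, -1.0, 0.001]]
contact_force: [-0.6, 0.2, -2.9]
grip_width: 0.0358
```

Call:
send_rows --plan '[{"dx": 0, "dy": 0, "dz": 0, "yaw": 0}, {"dx": 0, "dy": 0, "dz": 0, "yaw": 0}, {"dx": 0, "dy": 0, "dz": 0, "yaw": 0}]' --claw 41

```text
time_s: 23.6
tcp_pos: [0.4814, -0.1612, 0.0126]
orientation: [[0.997, -0.0, -0.071], [0.071, 0.0, 0.997], [-0.0, -1.0, 0.0]]
contact_force: [-0.4, -0.3, -2.5]
grip_width: 0.0362
```

```bash
python3 - <<'E'
from fit3 import *
print(env.get_obs()["grip_width"],env.get_obs()["contact_force"])
v,D=run({"scene":(322,115,410,185)},np.array([0,-200,28,40,0.]))
E
```

```text
0.03615505669244271 [-0.42116375 -0.26416266 -2.48846742]
scene 1730 0.77
x yf zf th yaw [   1.6 -200.5   28.1   40.3    0.4] J 75.9
low corner z 13.624933664650168 y -188.22495095982646 axis z at -62 145.5165403585846 need 143.32628509134747
```

Call:
send_rows --plan '[{"dx": 0, "dy": 0, "dz": 0, "yaw": 0}, {"dx": 0, "dy": 0, "dz": 0, "yaw": 0}, {"dx": 0, "dy": 0, "dz": 0, "yaw": 0}]' --claw 42.5

```text
time_s: 23.95
tcp_pos: [0.4816, -0.1613, 0.0127]
orientation: [[0.997, 0.0, -0.071], [0.071, 0.0, 0.997], [0.0, -1.0, 0.0]]
contact_force: [0.2, -0.6, -2.3]
grip_width: 0.0365
```

Call:
send_rows --plan '[{"dx": 0, "dy": 0, "dz": 0, "yaw": 0}, {"dx": 0, "dy": 0, "dz": 0, "yaw": 0}, {"dx": 0, "dy": 0, "dz": 0, "yaw": 0}]' --claw 43.5

```text
time_s: 24.2
tcp_pos: [0.4815, -0.1613, 0.0126]
orientation: [[0.997, 0.0, -0.071], [0.071, 0.0, 0.997], [0.0, -1.0, 0.0]]
contact_force: [0.3, -0.8, -2.5]
grip_width: 0.0371
```

Call:
send_rows --plan '[{"dx": 0, "dy": 0, "dz": 0, "yaw": 0}, {"dx": 0, "dy": 0, "dz": 0, "yaw": 0}, {"dx": 0, "dy": 0, "dz": 0, "yaw": 0}]' --claw 44

```text
time_s: 24.45
tcp_pos: [0.4815, -0.1613, 0.0126]
orientation: [[0.997, -0.0, -0.071], [0.071, 0.0, 0.997], [-0.0, -1.0, 0.0]]
contact_force: [0.7, -0.4, -2.0]
grip_width: 0.0375
```

Call:
send_rows --plan '[{"dx": 0, "dy": 0, "dz": 0, "yaw": 0}, {"dx": 0, "dy": 0, "dz": 0, "yaw": 0}, {"dx": 0, "dy": 0, "dz": 0, "yaw": 0}]' --claw 44.4

```text
time_s: 24.7
tcp_pos: [0.4816, -0.1613, 0.0126]
orientation: [[0.997, 0.0, -0.071], [0.071, 0.0, 0.997], [0.0, -1.0, 0.0]]
contact_force: [0.1, -0.5, -1.8]
grip_width: 0.0378
```

```bash
python3 - <<'E'
from fit3 import *
v,D=run({"scene":(322,115,410,185)},np.array([0,-200,28,40,0.]))
E
```

```text
scene 1673 0.62
x yf zf th yaw [   0.9 -201.2   27.8   40.     0.6] J 90.8
low corner z 13.302101889271505 y -189.01367080174026 axis z at -62 144.86810448681362 need 143.256781927755
```

Call:
send_rows --plan '[{"dx": 0, "dy": -2, "dz": 0, "yaw": 0}, {"dx": 0, "dy": -3, "dz": 0, "yaw": 0}, {"dx": 0, "dy": -3, "dz": 0, "yaw": 0}, {"dx": 0, "dy": 0, "dz": 0, "yaw": 0}]'

```text
time_s: 25.13
tcp_pos: [0.4819, -0.1614, 0.0213]
orientation: [[0.997, 0.001, -0.071], [0.071, -0.0, 0.997], [0.001, -1.0, -0.0]]
contact_force: [-0.1, -0.5, -1.4]
grip_width: 0.0378
```

```bash
python3 - <<'E'
from fit3 import *
v,D=run({"scene":(322,115,410,185)},np.array([0,-200,34,40,0.]))
E
```

```text
scene 1664 0.97
x yf zf th yaw [   0.7 -202.    35.5   38.1    1.4] J 112.7
low corner z 20.500398306248382 y -190.32201778072047 axis z at -62 145.2551711993962 need 142.72327837535627
```

It works: with the eased grip the tube pivots (θ=38°, still in the saddle) while the foot rises. Continuing the lift along the computed arc.

Call:
send_rows --plan '[{"dx": 0, "dy": -2.5, "dz": -0.4, "yaw": 0}, {"dx": 0, "dy": -4, "dz": -0.4, "yaw": 0}, {"dx": 0, "dy": -4, "dz": -0.4, "yaw": 0}, {"dx": 0, "dy": -4, "dz": -0.4, "yaw": 0}, {"dx": 0, "dy": 0, "dz": 0, "yaw": 0}]'

```text
time_s: 25.65
tcp_pos: [0.4822, -0.1631, 0.0361]
orientation: [[0.997, 0.001, -0.071], [0.071, -0.0, 0.997], [0.001, -1.0, -0.0]]
contact_force: [-0.7, -0.4, -0.4]
grip_width: 0.0379
```

```bash
python3 - <<'E'
from fit3 import *
v,D=run({"scene":(322,115,410,185)},np.array([0,-205,48,33,0.]))
o=overlay(D[0][0],v[:3],np.radians(v[3]),np.radians(v[4]),5,(270,105,410,195))
cv2.imwrite("pics/e2.png",o)
E
```

```text
scene 1808 0.69
x yf zf th yaw [   2.2 -208.4   50.5   32.9    1.1] J 75.6
low corner z 34.540001806734594 y -198.10756262928305 axis z at -62 145.1003048274428 need 141.5414830216809
```

View pics/e2.png

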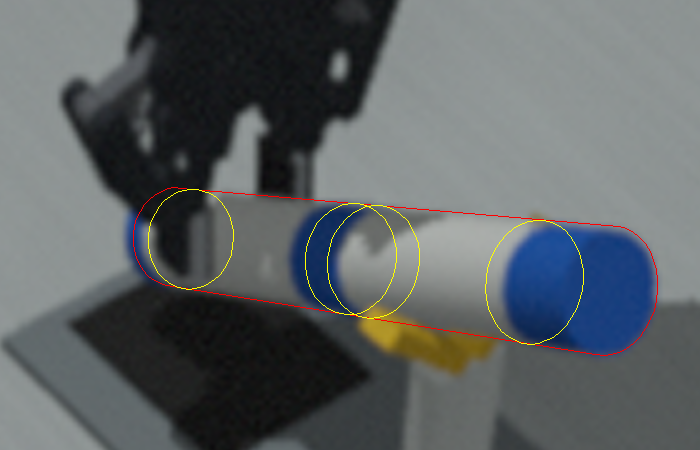

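Call:
send_rows --plan '[{"dx": 0, "dy": -3.5, "dz": 0, "yaw": 0}, {"dx": 0, "dy": -4, "dz": 0.2, "yaw": 0}, {"dx": 0, "dy": -4, "dz": 0.3, "yaw": 0}, {"dx": 0, "dy": -4, "dz": 0.5, "yaw": 0}, {"dx": 0, "dy": -4, "dz": 0.6, "yaw": 0}, {"dx": 0, "dy": -4, "dz": 0.7, "yaw": 0}, {"dx": 0, "dy": -4, "dz": 0.8, "yaw": 0}, {"dx": 0, "dy": 0, "dz": 0, "yaw": 0}]'

```text
time_s: 26.42
tcp_pos: [0.4819, -0.1598, 0.0636]
orientation: [[0.997, 0.001, -0.071], [0.071, -0.0, 0.997], [0.001, -1.0, -0.0]]
contact_force: [0.4, -0.0, 0.2]
grip_width: 0.0381
```

```bash
python3 - <<'E'
from fit3 import *
v,D=run({"scene":(322,115,410,195)},np.array([0,-208,82,22,0.]))
o=overlay(D[0][0],v[:3],np.radians(v[3]),np.radians(v[4]),5,(270,105,410,205))
cv2.imwrite("pics/e3.png",o)
E
```

```text
scene 1764 0.67
x yf zf th yaw [   0.3 -192.2   25.2   42.7    0.5] J 102.2
low corner z 11.232073847496354 y -179.29333194916117 axis z at -62 145.272826778043 need 144.08038352314443
```

View pics/e3.png

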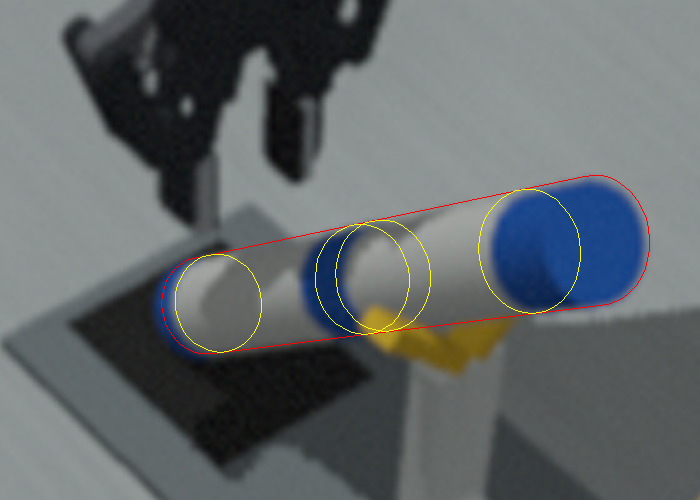

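The loosened pads let the tube slip. It settled back leaning on pad and saddle (~42°, foot on the pad), and nothing else moved. I'll measure it and re-take the foot grip deeper and slightly firmer.

Call:
send_rows --plan '[{"dx": 0, "dy": -8, "dz": 0, "yaw": 0}, {"dx": 0, "dy": 0, "dz": 0, "yaw": 0}, {"dx": 0, "dy": 0, "dz": 0, "yaw": 0}, {"dx": 0, "dy": 0, "dz": 0, "yaw": 0}]' --claw 75

```text
time_s: 26.85
tcp_pos: [0.4814, -0.1598, 0.0706]
orientation: [[0.997, 0.0, -0.071], [0.071, 0.0, 0.997], [0.0, -1.0, 0.0]]
contact_force: [0.0, -0.1, -0.5]
grip_width: 0.0641
```

```bash
python3 - <<'E'
from fit3 import *
o=env.get_obs();t=o["tcp_pos"];vv=t[:2]-P[:2];c,s_=np.cos(P[2]),np.sin(P[2]);print(t,"local",c*vv[0]+s_*vv[1],-s_*vv[0]+c*vv[1],o["time_s"])
v,D=run({"scene":(298,115,410,185)},np.array([0,-195,23,42,0.]))
im=overlay(D[0][0],v[:3],np.radians(v[3]),np.radians(v[4]),5,(270,105,410,205))
cv2.imwrite("pics/e4.png",im)
w=env.snapshot("wrist");cv2.imwrite("pics/e4w.png",w["pixels"][:,:,::-1])
E
```

```text
[ 0.48144569 -0.15980361  0.07063831] local 0.0006095788157182026 -0.171520537037084 26.85
scene 2106 0.7
x yf zf th yaw [   2.3 -194.1   23.3   42.5   -0.3] J 108.1
low corner z 9.33280699916136 y -181.31634113109814 axis z at -62 144.32157369685342 need 144.0084797058804
```

View pics/e4.png

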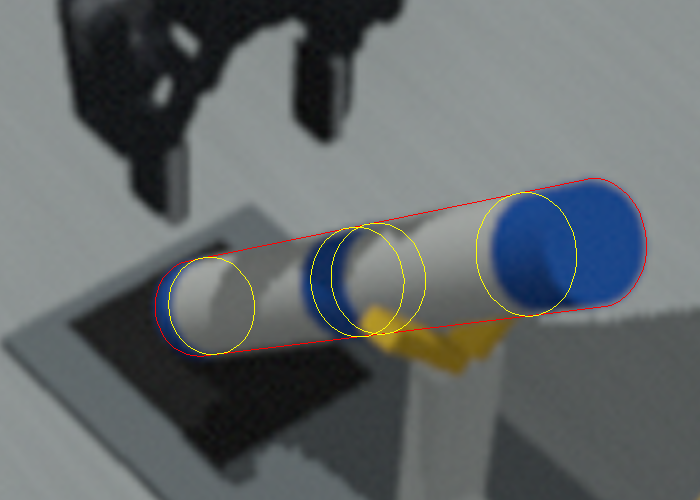

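View pics/e4w.png

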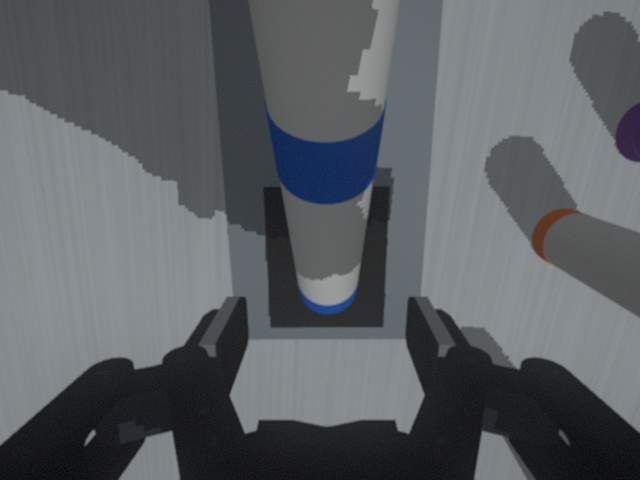

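Call:
send_rows --plan '[{"dx": 0, "dy": 10, "dz": 0, "yaw": 0}, {"dx": 0, "dy": 18, "dz": 0, "yaw": 0}, {"dx": 0, "dy": 15, "dz": 0, "yaw": 0}, {"dx": 0, "dy": 8, "dz": 0, "yaw": 0}, {"dx": 0, "dy": 0, "dz": 0, "yaw": 0}]'

```text
time_s: 27.42
tcp_pos: [0.4798, -0.1593, 0.0175]
orientation: [[0.997, -0.003, -0.071], [0.071, 0.001, 0.997], [-0.003, -1.0, 0.001]]
contact_force: [0.1, 0.1, 0.7]
grip_width: 0.0642
```

Call:
send_rows --plan '[{"dx": 0, "dy": 6, "dz": 0, "yaw": 0}, {"dx": 0, "dy": 4, "dz": 0, "yaw": 0}, {"dx": 0, "dy": 0, "dz": 0, "yaw": 0}]'

```text
time_s: 27.67
tcp_pos: [0.4813, -0.1598, 0.0092]
orientation: [[0.997, -0.0, -0.071], [0.071, 0.0, 0.997], [-0.0, -1.0, 0.0]]
contact_force: [-0.6, 0.6, -0.1]
grip_width: 0.064
```

Call:
send_rows --plan '[{"dx": 0, "dy": 3, "dz": 0, "yaw": 0}, {"dx": 0, "dy": 2, "dz": 0, "yaw": 0}, {"dx": 0, "dy": 0, "dz": 0, "yaw": 0}]'

```text
time_s: 27.92
tcp_pos: [0.4814, -0.1597, 0.0045]
orientation: [[0.997, -0.0, -0.071], [0.071, 0.0, 0.997], [0.0, -1.0, 0.0]]
contact_force: [0.5, 0.2, 0.7]
grip_width: 0.0638
```

Call:
send_rows --plan '[{"dx": 0, "dy": 0, "dz": 0, "yaw": 0}, {"dx": 0, "dy": 0, "dz": 0, "yaw": 0}, {"dx": 0, "dy": 0, "dz": 0, "yaw": 0}, {"dx": 0, "dy": 0, "dz": 0, "yaw": 0}, {"dx": 0, "dy": 0, "dz": 0, "yaw": 0}, {"dx": 0, "dy": 0, "dz": 0, "yaw": 0}]' --claw 42

```text
time_s: 28.42
tcp_pos: [0.4816, -0.1597, 0.0048]
orientation: [[0.997, 0.0, -0.071], [0.071, 0.0, 0.997], [0.0, -1.0, 0.0]]
contact_force: [0.4, 1.0, 3.0]
grip_width: 0.0371
```

Call:
send_rows --plan '[{"dx": 0, "dy": 0, "dz": 0, "yaw": 0}, {"dx": 0, "dy": 0, "dz": 0, "yaw": 0}, {"dx": 0, "dy": -3, "dz": 0, "yaw": 0}, {"dx": 0, "dy": -3, "dz": 0, "yaw": 0}, {"dx": 0, "dy": -3, "dz": 0, "yaw": 0}, {"dx": 0, "dy": 0, "dz": 0, "yaw": 0}]' --claw 44

```text
time_s: 28.92
tcp_pos: [0.4815, -0.1598, 0.0141]
orientation: [[0.997, 0.0, -0.071], [0.071, 0.0, 0.997], [0.0, -1.0, 0.0]]
contact_force: [-0.9, 0.0, -1.5]
grip_width: 0.0379
```

```bash
python3 - <<'E'
from fit3 import *
v,D=run({"scene":(322,115,410,185)},np.array([0,-195,32,40,0.]))
im=overlay(D[0][0],v[:3],np.radians(v[3]),np.radians(v[4]),5,(270,105,410,205))
cv2.imwrite("pics/e5.png",im)
E
```

```text
scene 0 0.91
x yf zf th yaw [  11.2 -243.1   39.6   68.6    0. ] J 0.0
low corner z 32.69290402051672 y -225.3600657695964 axis z at -62 502.40697983432466 need 167.50349796881974
```

View pics/e5.png

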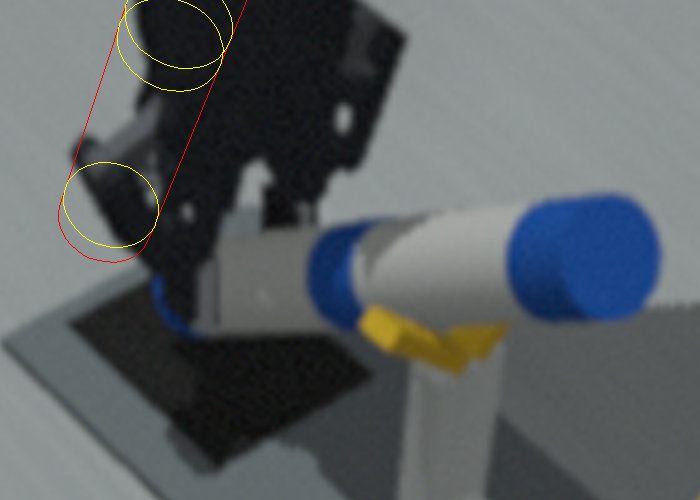

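Pivoting again and seated in the saddle. I'll firm up slightly and go in small stages with checks.

Call:
send_rows --plan '[{"dx": 0, "dy": 0, "dz": 0, "yaw": 0}, {"dx": 0, "dy": -3, "dz": 0, "yaw": 0}, {"dx": 0, "dy": -3.5, "dz": 0, "yaw": 0}, {"dx": 0, "dy": -3.5, "dz": 0, "yaw": 0}, {"dx": 0, "dy": 0, "dz": 0, "yaw": 0}]' --claw 43.6

```text
time_s: 29.43
tcp_pos: [0.4817, -0.1599, 0.0244]
orientation: [[0.997, 0.001, -0.071], [0.071, -0.0, 0.997], [0.001, -1.0, -0.0]]
contact_force: [-0.4, 0.0, -2.3]
grip_width: 0.0375
```

```bash
cat > st.py <<'E'
from fit3 import *
import sys
th0,yf0,zf0=map(float,sys.argv[2:5])
for k in range(3):
    try:
        v,D=run({"scene":(322,115,420,200)},np.array([0,yf0,zf0,th0,0.]))
        if D[0][1][115:200,322:420].sum()>800: break
    except Exception as e: print(e)
im=overlay(D[0][0],v[:3],np.radians(v[3]),np.radians(v[4]),5,(270,105,430,215))
cv2.imwrite(f"pics/{sys.argv[1]}.png",im)
E
python3 st.py e6 36 -197 42
```

```text
scene 1935 0.89
x yf zf th yaw [   0.6 -197.9   45.5   35.9    0.3] J 82.3
low corner z 30.074158172221654 y -186.7616824487123 axis z at -62 143.83779630686834 need 142.18522379734617
```

View pics/e6.png

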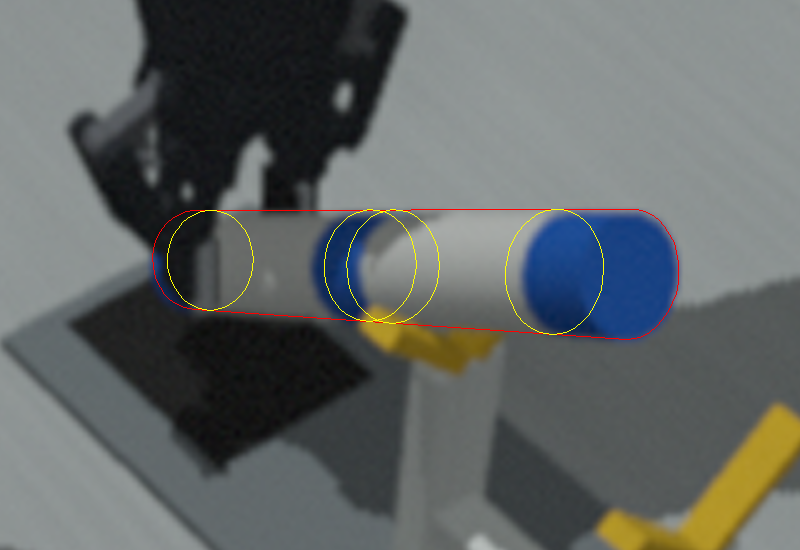

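Call:
send_rows --plan '[{"dx": 0, "dy": -3, "dz": 0.2, "yaw": 0}, {"dx": 0, "dy": -3.5, "dz": 0.3, "yaw": 0}, {"dx": 0, "dy": -3.5, "dz": 0.3, "yaw": 0}, {"dx": 0, "dy": 0, "dz": 0, "yaw": 0}]' --claw 43.8

```text
time_s: 29.87
tcp_pos: [0.4817, -0.159, 0.0344]
orientation: [[0.997, 0.001, -0.071], [0.071, -0.0, 0.997], [0.001, -1.0, -0.0]]
contact_force: [-0.4, 0.1, -1.4]
grip_width: 0.0375
```

```bash
python3 st.py e7 32 -198 55
```

```text
scene 1952 0.96
x yf zf th yaw [   1.  -198.9   56.5   32.3    0.2] J 107.2
low corner z 40.48789468459799 y -188.72559062220031 axis z at -62 143.0742324628804 need 141.43223345393488
```

View pics/e7.png

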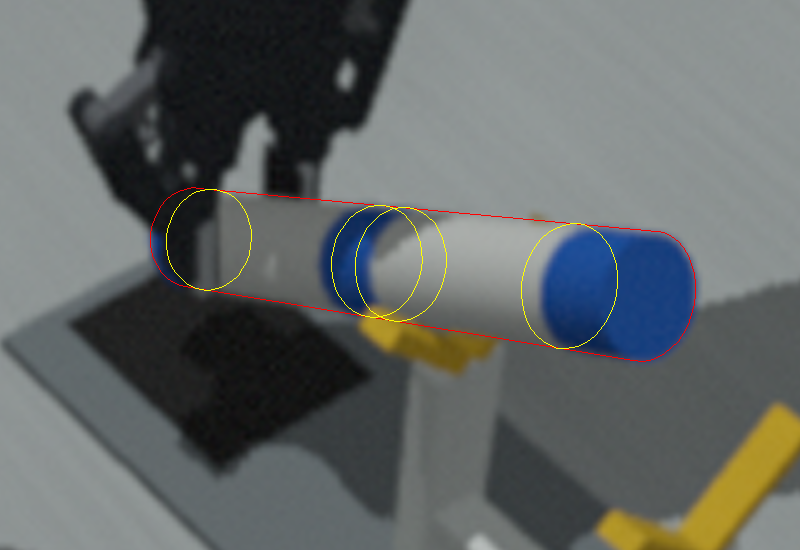

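Call:
send_rows --plan '[{"dx": 0, "dy": -3, "dz": 0.3, "yaw": 0}, {"dx": 0, "dy": -4, "dz": 0.4, "yaw": 0}, {"dx": 0, "dy": -4, "dz": 0.5, "yaw": 0}, {"dx": 0, "dy": -4, "dz": 0.6, "yaw": 0}, {"dx": 0, "dy": -3, "dz": 0.5, "yaw": 0}, {"dx": 0, "dy": 0, "dz": 0, "yaw": 0}]'

```text
time_s: 30.47
tcp_pos: [0.4815, -0.1566, 0.0524]
orientation: [[0.997, 0.001, -0.071], [0.071, 0.0, 0.997], [0.001, -1.0, -0.0]]
contact_force: [-0.7, 0.1, -1.2]
grip_width: 0.0377
```

```bash
python3 st.py e8 24 -200 75
```

```text
scene 0 0.75
x yf zf th yaw [  17.7 -266.8   73.6   62.2   -0. ] J 0.0
low corner z 64.75370686214183 y -249.95740989899855 axis z at -62 461.52527975618284 need 156.91735712013022
scene 2198 0.63
x yf zf th yaw [ 1.000e+00 -2.003e+02  7.640e+01  2.490e+01 -2.000e-01] J 98.5
low corner z 59.15734697105819 y -192.31144086256532 axis z at -62 140.54959520793028 need 140.27858531013183
```

View pics/e8.png

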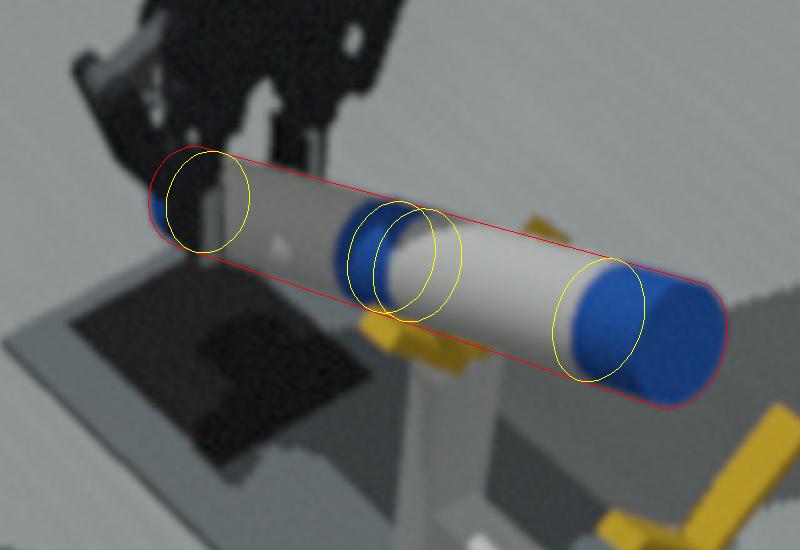

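Call:
send_rows --plan '[{"dx": 0, "dy": -3, "dz": 0.6, "yaw": 0}, {"dx": 0, "dy": -4, "dz": 0.8, "yaw": 0}, {"dx": 0, "dy": -4, "dz": 0.8, "yaw": 0}, {"dx": 0, "dy": -4, "dz": 0.8, "yaw": 0}, {"dx": 0, "dy": -4, "dz": 0.8, "yaw": 0}, {"dx": 0, "dy": -3, "dz": 0.8, "yaw": 0}, {"dx": 0, "dy": 0, "dz": 0, "yaw": 0}]'

```text
time_s: 31.25
tcp_pos: [0.4811, -0.152, 0.0744]
orientation: [[0.997, 0.001, -0.071], [0.071, -0.0, 0.997], [0.001, -1.0, -0.0]]
contact_force: [-1.5, -0.7, -1.7]
grip_width: 0.0375
```

```bash
sed -i 's/"scene":(322,115,420,200)/"scene":(322,105,440,235)/; s/(270,105,430,215)/(270,95,430,215)/' st.py; python3 st.py e9 14 -198 105
```

```text
scene 2459 0.8
x yf zf th yaw [ 1.200e+00 -1.994e+02  1.058e+02  1.470e+01  1.000e-01] J 138.3
low corner z 87.4158249932367 y -194.5367689700406 axis z at -62 141.91573980152498 need 139.3306667339579
```

View pics/e9.png

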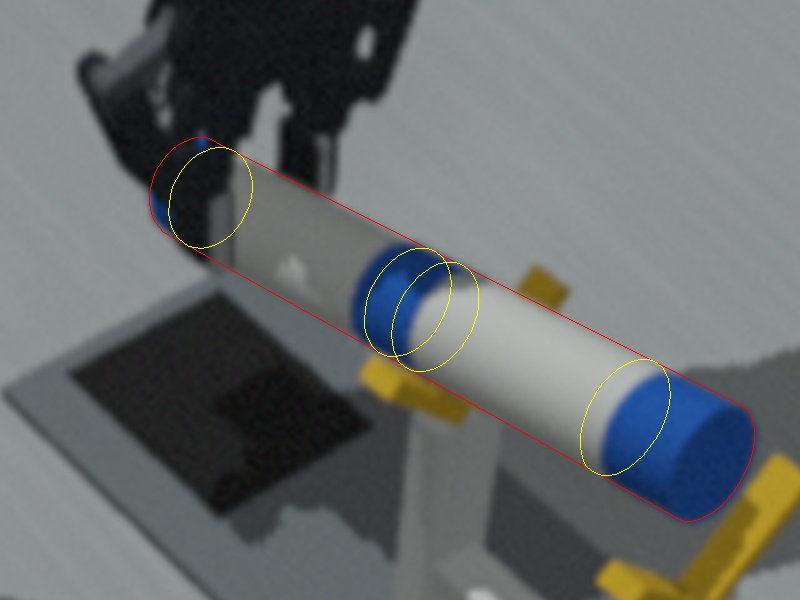

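Call:
send_rows --plan '[{"dx": 0, "dy": -2.5, "dz": 1.5, "yaw": 0}, {"dx": 0, "dy": -3.5, "dz": 2, "yaw": 0}, {"dx": 0, "dy": -3.5, "dz": 2.2, "yaw": 0}, {"dx": 0, "dy": -3.5, "dz": 2.3, "yaw": 0}, {"dx": 0, "dy": -3, "dz": 2.3, "yaw": 0}, {"dx": 0, "dy": 0, "dz": 0, "yaw": 0}]'

```text
time_s: 31.85
tcp_pos: [0.4803, -0.1413, 0.0903]
orientation: [[0.997, 0.001, -0.071], [0.071, 0.0, 0.997], [0.001, -1.0, 0.0]]
contact_force: [-0.7, 0.3, -0.8]
grip_width: 0.0377
```

```bash
python3 st.py e10 5 -190 128
```

```text
scene 2914 0.6
x yf zf th yaw [   1.1 -190.4  127.4    6.5   -0. ] J 84.1
low corner z 108.54560715277536 y -188.27631055793387 axis z at -62 142.06561531928745 need 138.95723432256307
```

View pics/e10.png

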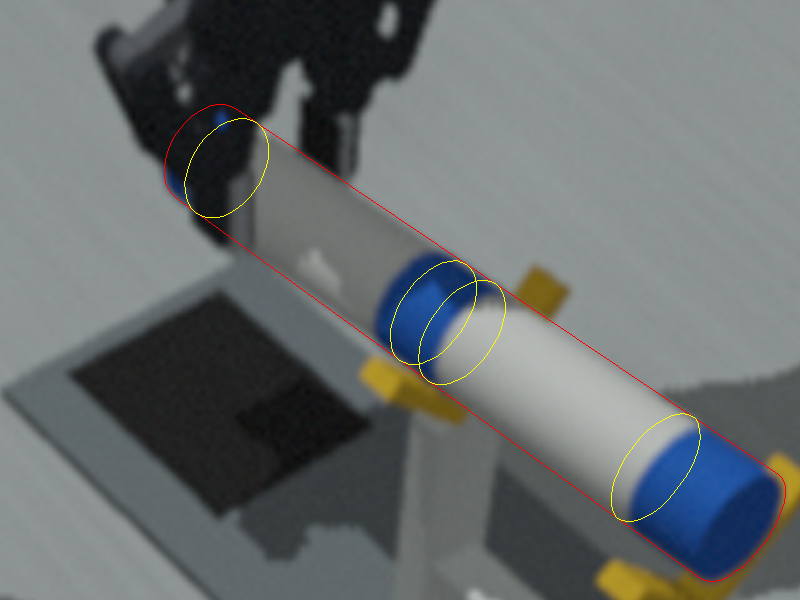

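Call:
send_rows --plan '[{"dx": 0, "dy": -1, "dz": 3, "yaw": 0}, {"dx": 0, "dy": -1, "dz": 5, "yaw": 0}, {"dx": 0, "dy": -1, "dz": 5, "yaw": 0}, {"dx": 0, "dy": -1, "dz": 5, "yaw": 0}, {"dx": 0, "dy": -0.5, "dz": 3, "yaw": 0}, {"dx": 0, "dy": 0, "dz": 0, "yaw": 0}]'

```text
time_s: 32.45
tcp_pos: [0.4785, -0.1199, 0.0942]
orientation: [[0.997, -0.0, -0.072], [0.072, 0.001, 0.997], [-0.0, -1.0, 0.001]]
contact_force: [-1.3, 0.5, -1.3]
grip_width: 0.0372
```

```bash
python3 st.py e11 3 -169 135
```

```text
scene 3140 0.71
x yf zf th yaw [   1.9 -169.1  133.8    5.    -0. ] J 307.4
low corner z 114.88022580359056 y -167.4502261857642 axis z at -62 143.2406644422197 need 138.92210932746508
```

View pics/e11.png

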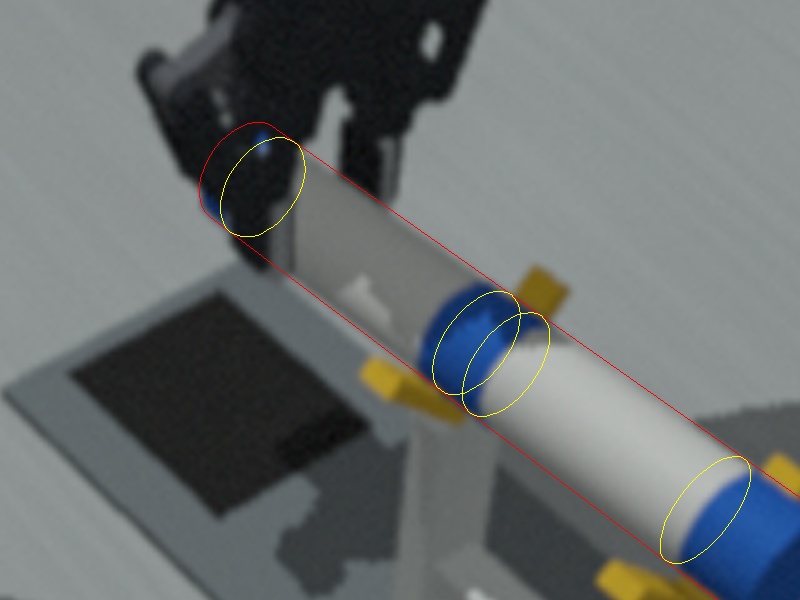

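Call:
send_rows --plan '[{"dx": 0, "dy": -1, "dz": 3, "yaw": 0}, {"dx": 0, "dy": -1.5, "dz": 4, "yaw": 0}, {"dx": 0, "dy": -1.5, "dz": 4, "yaw": 0}, {"dx": 0, "dy": -1, "dz": 3, "yaw": 0}, {"dx": 0, "dy": 0, "dz": 0, "yaw": 0}]' --claw 44

```text
time_s: 32.97
tcp_pos: [0.4777, -0.1063, 0.0994]
orientation: [[0.997, 0.0, -0.071], [0.071, 0.0, 0.997], [0.0, -1.0, 0.0]]
contact_force: [-0.9, -0.5, 0.2]
grip_width: 0.0376
```

```bash
sed -i 's/(322,105,440,235)/(330,105,460,270)/; s/(270,95,430,215)/(290,95,450,215)/' st.py; python3 st.py e12 1 -155 138
```

```text
scene 1301 0.58
x yf zf th yaw [  0.3 110.  101.7 -96.2  -0.8] J 299.3
low corner z 103.73229387477583 y 91.10038397876403 axis z at -62 -1482.7796452017803 need 289.0888846672203
scene 3158 0.9
x yf zf th yaw [ 1.000e+00 -1.570e+02  1.391e+02  1.800e+00  1.000e-01] J 224.2
low corner z 120.14199836395555 y -156.42999231406557 axis z at -62 142.18865647648582 need 138.8770043292723
```

View pics/e12.png

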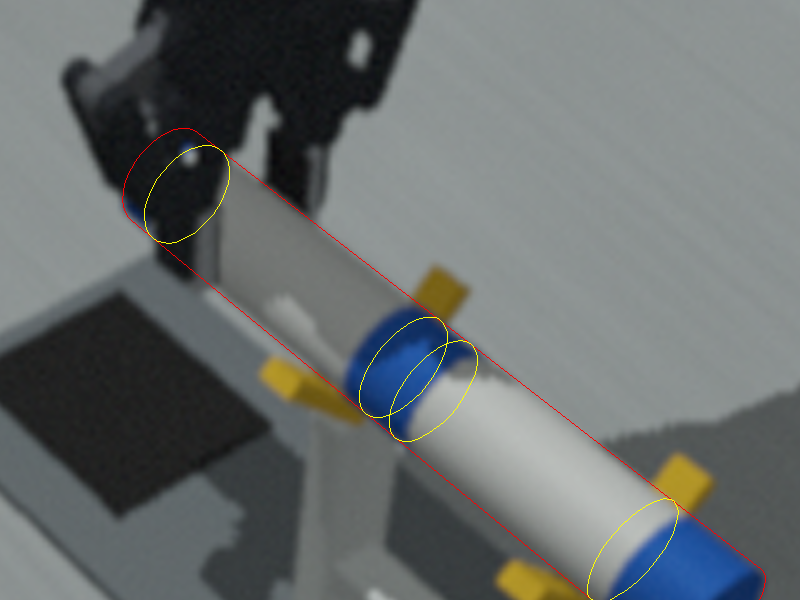

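Call:
send_rows --plan '[{"dx": 0, "dy": -1.5, "dz": 0, "yaw": 0}, {"dx": 0, "dy": -1, "dz": 0, "yaw": 0}, {"dx": 0, "dy": 0, "dz": 0, "yaw": 0}]'

```text
time_s: 33.42
tcp_pos: [0.4778, -0.1069, 0.1017]
orientation: [[0.997, 0.0, -0.071], [0.071, 0.0, 0.997], [0.0, -1.0, 0.0]]
contact_force: [-0.6, 0.2, -1.3]
grip_width: 0.0377
```

```bash
python3 st.py e13 1 -157 140; python3 - <<'E'
from h import *
t=env.snapshot("top")["pixels"];w=env.snapshot("wrist")["pixels"]
cv2.imwrite("pics/e13t.png",np.hstack([cv2.resize(t[230:350,180:440],(400,300)),cv2.resize(w,(400,300))])[:,:,::-1])
E
```

```text
scene 1326 0.95
x yf zf th yaw [  70.1 -360.6  132.9    1.9    0. ] J 1326.0
low corner z 113.91637607712019 y -359.9400531248604 axis z at -62 142.84160735474003 need 138.87749559814873
scene 3022 0.82
x yf zf th yaw [ 1.000e-01 -1.590e+02  1.408e+02  1.000e+00  4.000e-01] J 322.7
low corner z 121.8218598914587 y -158.6779306879021 axis z at -62 142.594927313552 need 138.87230894287907
```

View pics/e13.png

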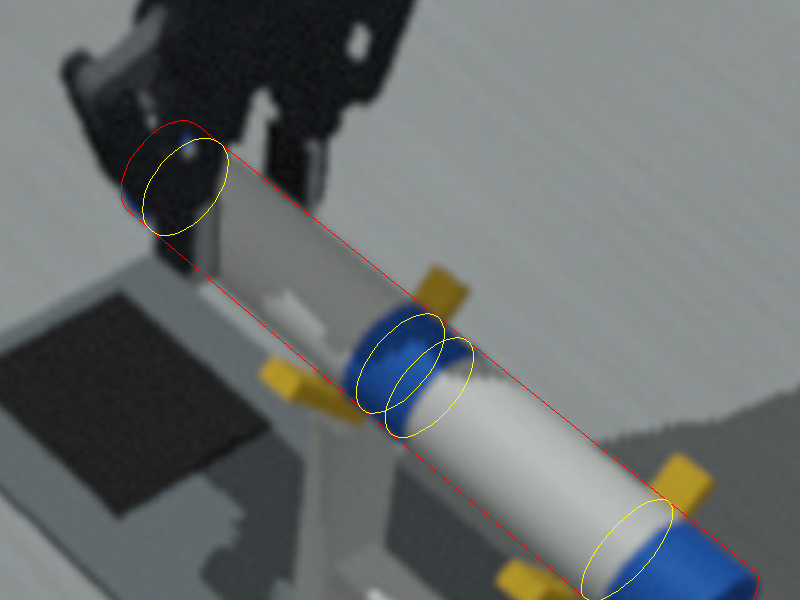

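View pics/e13t.png

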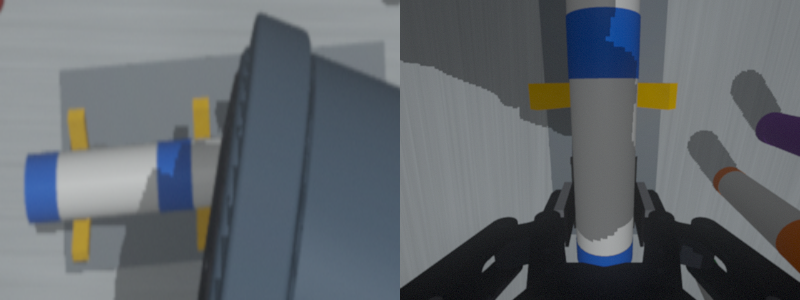

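Nearly level (≈1°), over both saddles. Lowering gently until seated.

Call:
send_rows --plan '[{"dx": 0, "dy": 0.8, "dz": 0, "yaw": 0}, {"dx": 0, "dy": 0.8, "dz": 0, "yaw": 0}, {"dx": 0, "dy": 0, "dz": 0, "yaw": 0}]'

```text
time_s: 33.97
tcp_pos: [0.4776, -0.107, 0.1]
orientation: [[0.997, 0.0, -0.071], [0.071, -0.0, 0.997], [0.0, -1.0, -0.0]]
contact_force: [-0.8, -0.4, 1.9]
grip_width: 0.0377
```

Call:
send_rows --plan '[{"dx": 0, "dy": 0.8, "dz": 0, "yaw": 0}, {"dx": 0, "dy": 0, "dz": 0, "yaw": 0}, {"dx": 0, "dy": 0, "dz": 0, "yaw": 0}]'

```text
time_s: 34.22
tcp_pos: [0.4777, -0.1071, 0.0994]
orientation: [[0.997, 0.0, -0.071], [0.071, -0.0, 0.997], [0.0, -1.0, -0.0]]
contact_force: [-1.7, -2.4, 2.2]
grip_width: 0.0377
```

Call:
send_rows --plan '[{"dx": 0, "dy": 0.6, "dz": 0, "yaw": 0}, {"dx": 0, "dy": 0, "dz": 0, "yaw": 0}, {"dx": 0, "dy": 0, "dz": 0, "yaw": 0}]'

```text
time_s: 34.47
tcp_pos: [0.4776, -0.107, 0.0986]
orientation: [[0.997, -0.0, -0.071], [0.071, -0.0, 0.997], [-0.0, -1.0, -0.0]]
contact_force: [-2.1, -3.0, 2.3]
grip_width: 0.0375
```

Call:
send_rows --plan '[{"dx": 0, "dy": -1.4, "dz": 0, "yaw": 0}, {"dx": 0, "dy": 0, "dz": 0, "yaw": 0}, {"dx": 0, "dy": 0, "dz": 0, "yaw": 0}]' --claw 44.4

```text
time_s: 34.72
tcp_pos: [0.4775, -0.1067, 0.0999]
orientation: [[0.997, -0.0, -0.071], [0.071, 0.0, 0.997], [-0.0, -1.0, 0.001]]
contact_force: [-2.7, 0.1, 0.1]
grip_width: 0.0377
```

Call:
send_rows --plan '[{"dx": 0, "dy": 0, "dz": 0, "yaw": 0}, {"dx": 0, "dy": 0, "dz": 0, "yaw": 0}, {"dx": 0, "dy": 0, "dz": 0, "yaw": 0}]' --claw 45.5

```text
time_s: 34.97
tcp_pos: [0.4777, -0.1067, 0.0999]
orientation: [[0.997, -0.0, -0.071], [0.071, 0.0, 0.997], [-0.0, -1.0, 0.0]]
contact_force: [-0.3, 0.9, -0.7]
grip_width: 0.0388
```

Call:
send_rows --plan '[{"dx": 0, "dy": 0, "dz": 0, "yaw": 0}, {"dx": 0, "dy": 0, "dz": 0, "yaw": 0}, {"dx": 0, "dy": 0, "dz": 0, "yaw": 0}, {"dx": 0, "dy": 0, "dz": 0, "yaw": 0}]' --claw 75

```text
time_s: 35.3
tcp_pos: [0.4778, -0.1069, 0.1001]
orientation: [[0.997, 0.0, -0.071], [0.071, 0.0, 0.997], [0.0, -1.0, 0.0]]
contact_force: [0.2, -0.2, -0.1]
grip_width: 0.0638
```

```bash
python3 st.py e14 0 -157 139
```

```text
scene 3295 0.85
x yf zf th yaw [   0.2 -158.3  140.     1.     0.3] J 107.6
low corner z 120.97281675638428 y -157.9416625359899 axis z at -62 141.68703095026768 need 138.87219453745712
```

View pics/e14.png

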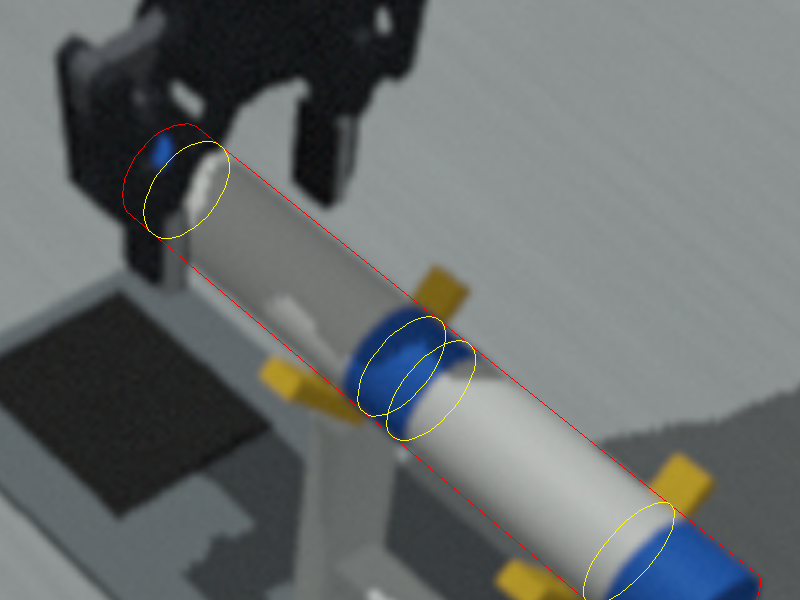

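Released and lying in both saddles. Raising the gripper clear and checking.

Call:
send_rows --plan '[{"dx": 0, "dy": -8, "dz": 0, "yaw": 0}, {"dx": 0, "dy": -20, "dz": 0, "yaw": 0}, {"dx": 0, "dy": -30, "dz": 0, "yaw": 0}, {"dx": 0, "dy": -35, "dz": 0, "yaw": 0}, {"dx": 0, "dy": -35, "dz": -20, "yaw": 0}, {"dx": 0, "dy": -20, "dz": -35, "yaw": 0}, {"dx": 0, "dy": 0, "dz": -35, "yaw": 0}, {"dx": 0, "dy": 0, "dz": -35, "yaw": 0}]'

```text
time_s: 36.07
tcp_pos: [0.4873, -0.2331, 0.2506]
orientation: [[0.997, 0.004, -0.072], [0.072, -0.002, 0.997], [0.004, -1.0, -0.002]]
contact_force: [0.8, 0.9, -0.9]
grip_width: 0.0641
```

Call:
send_rows --plan '[{"dx": -20, "dy": 0, "dz": -25, "yaw": 0}, {"dx": -25, "dy": 0, "dz": -25, "yaw": 0}, {"dx": -20, "dy": 0, "dz": -20, "yaw": 0}, {"dx": 0, "dy": 0, "dz": 0, "yaw": 0}, {"dx": 0, "dy": 0, "dz": 0, "yaw": 0}]'

```text
time_s: 36.48
tcp_pos: [0.4258, -0.3071, 0.2486]
orientation: [[0.998, 0.0, -0.068], [0.068, -0.0, 0.998], [0.0, -1.0, -0.0]]
contact_force: [0.8, -0.6, 0.0]
grip_width: 0.0636
```

```bash
python3 - <<'E'
from fit3 import *
print(env.get_obs()["time_s"],env.get_obs()["tcp_pos"],env.get_obs()["contact_force"])
v,D=run({"scene":(295,105,460,270),"top":(190,250,400,340)},np.array([0,-157,139,0.5,0.]))
o=overlay(D[0][0],v[:3],np.radians(v[3]),np.radians(v[4]),3,(180,40,445,260));t=overlay(D[1][0],v[:3],np.radians(v[3]),np.radians(v[4]),2,(160,100,560,350))
cv2.imwrite("pics/z1.png",o[:600,:800]);cv2.imwrite("pics/z2.png",t)
for l in ("tube_orange","tube_green"):
    for n,s in zip(("scene","top"),(D[0][0],D[1][0])):
        for d in env.mark_of(l,n)[:1]: print(l,n,ray(s,np.array(d["xy"])*[640,480],0)[:2])
E
```

```text
36.4833 [ 0.42579038 -0.30707863  0.24861959] [ 0.76951685 -0.57407535  0.02380205]
scene 3506 0.97
top 5418 0.78
x yf zf th yaw [   0.6 -159.7  140.4    0.6   -0. ] J 431.6
low corner z 121.375042727107 y -159.55317996530056 axis z at -62 141.335817306492 need 138.87070801189154
tube_orange scene [ 0.64143232 -0.14340246]
tube_orange top [ 0.63751091 -0.15047756]
tube_green scene [ 0.63386627 -0.28198283]
tube_green top [ 0.63329823 -0.28168065]
```

View pics/z1.png

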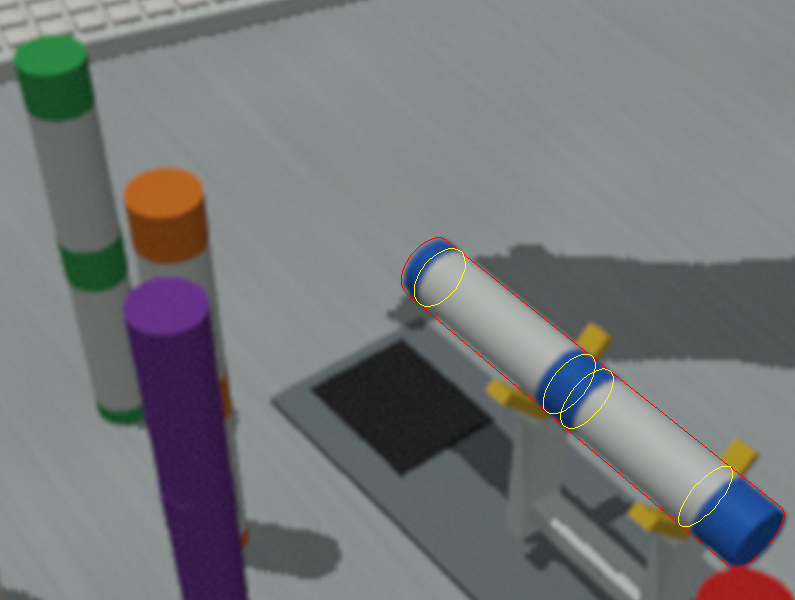

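View pics/z2.png

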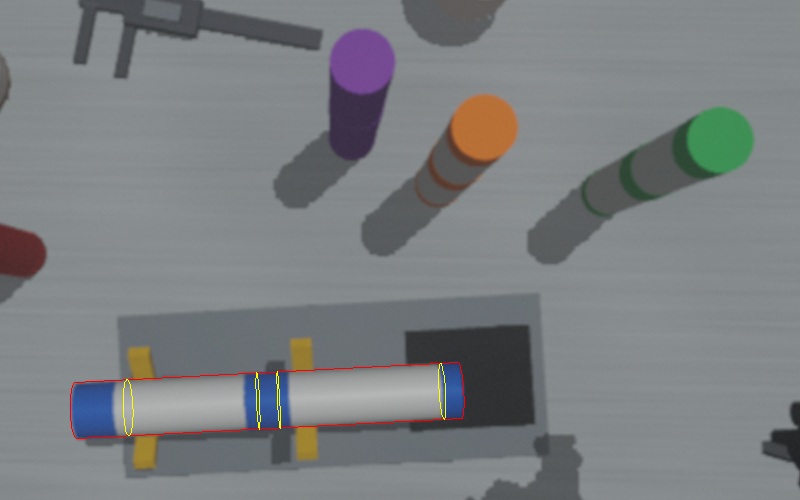

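```bash
python3 -c "
from workcell import env
print(env.close_job())"
```

```text
the job is handed in; nothing more can be done
None
```

The blue tube is lying level in both V saddles with its foot on the pad's side, and I have handed the job in. The foot-end grip was not clean, though: it slipped once and had to be redone.

**First grip.** I held the tube by its cap, stood its foot on the pad and tipped it about the foot edge. I had to rock it back once and lean it again, because its foot had ended up about 10 mm too far back. I let go with it resting at about 41° in the near saddle.

**Second grip.** At full force the pads would not let the tube pivot, so I eased the grip. At about 30° the tube slipped out and dropped back onto the pad and saddle, settling at about 42°; I have no force or speed reading from the drop itself. I took the same foot-end grip again, deeper and slightly firmer. Then I raised the foot in small checked steps until the tube was level, lowered it and released it. If the grips are counted strictly, that makes three closures rather than two.

**Last checks, at 36.5 s:**

| Check | Measured | Wanted |
|---|---|---|
| Tilt of the tube | about 0.6° | level |
| Foot end, cradle y | about −159 mm | −185 to −80 mm |
| Axis height at the near saddle | 141 mm | 139 mm |

- **Height difference:** the 2 mm is within the camera calibration error.
- **Orange and green tubes:** both still stand where they started, to within the accuracy of the pictures (up to about 7 mm on one orange reading).
- **Look-alikes:** I did not touch the purple or red tube.
- **Robot:** the gripper is clear and touching nothing. The highest tool force I saw was about 21 N.
- **Disagreement with the description:** in the pictures the closed fingertips sat about 30 mm behind the reported tool point, not at it. I corrected for this during the first tip.

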